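# Clear the bench tidy to get at the screwdriver behind

## Robot

A 6-joint arm with a two-finger parallel gripper is mounted at the origin on a cart in front of the work surface, level with it; the furniture and walls round the work are solid. World frame = base frame: x ahead of the robot, y to its left, z up, the work surface at z = 0. Lengths are in m, angles in rad, forces in N, time in s.
With the tool pointing down it reaches from about 0.375 to 0.975 m from the base axis. Payload 3.8 kg.
Tool frame: the origin (TCP) lies midway between the tips of the shut fingers; the grasp point (between the pads) lies 19 mm behind it; x points along the fingers, z is the direction in which the jaws open and shut, and the axes are right-handed (so a half turn about x gives the same grasp; the last joint's range is limited). The gripper opens to 88 mm and grips with 3 to 60 N. Pads are 18 mm wide; open, the fingers measure 123 mm over their backs; the gripper's body (75 mm by 187 mm) begins 45 mm behind the grasp point.
Start: joints at [1.074, 0.264, 1.604, -0, 1.274, -0.037], TCP at [0.3, 0.605, 0.239] pointing down, gripper open.
Joint ranges: [-2.63, 2.63], [-0.94, 2.18], [0.31, 2.57], [-1.31, 4.45], [0, 2.66], [-2.55, 2.55]. Speed limits (rad/s): [2.57, 2.57, 3.14, 3.14, 3.14, 3.14].

## Interface

Orientations are given as a unit quaternion [w, x, y, z].
In Python, from station import env, imaging, order gives the robot as it stands.
- The arm moves only by the shell command python3 -m creep 'ROWS' [OPENING] [FORCE]. ROWS is JSON, a list of rows, each a list of 6 numbers: the shift along the world's x, y, z in units of 20 cm (1.0 is 20 cm), then the turn, a rotation vector about the world's x, y, z in units of 180 degrees (1.0 is 180 degrees). A call has exactly 10 rows; each row is the pose to reach, as a shift and turn from the pose commanded when the call began, turning the shorter way round; what a row does not reach only later rows make up. A row lasts 1/8 s, in which the tool goes at most 62.5 mm and 10.7 degrees, less where a joint would pass 70% of its speed; a pose out of reach is approached as far as the arm can. A call with a number of a shift or a turn outside -1 to 1 is refused whole. A call with a gripper value outside its range is refused whole. OPENING is the closure, from 0 (fully open) to 1 (shut), set as the call begins (- or left out, the last holds). The fingers move at their own pace and stop on an object; FORCE is the grip in N (left out, the last holds). Time passes only in rows, so rows that repeat a pose let the fingers close, or fill a call up. It gives the time, the measured TCP pose, the force and the opening at its end, in the units of the state.
- env.read_state(): the state, without advancing time (a new reading comes with each control period).
- imaging.read_camera(name): name is "side" or "top" or "wrist"; returns the picture (480x640x3 uint8, blue, green, red); there is no depth.
- imaging.camera_model(name): a dict with "fx", "fy", "cx", "cy" (pixels), "origin" and "attitude" of the camera in the world; the wrist camera has in their place "mount" (4x4, takes a point from camera to tool coordinates, whose origin is the TCP and whose axes are the tool frame's). Camera axes: x right, y down, z forward; pixel columns grow to the right and rows downward; lengths in m; the calibration is good to about 2 mm. A picture is of the moment at which its call begins: read the wrist's pose just before it. camera_model takes no time and is no camera call.
- order.job_done(): hands the job in, once; it reports no verdict.
The state is a dict: "time": time; "q": joint angles; "qvel": joint speeds; "tau": joint torques, N m; "tcp_pos": TCP position; "ee_rot": TCP orientation; "wrist_force": force on the tool from outside, world axes, zero at the start; "wrist_torque": the same for the moment, N m; "finger_gap": finger opening in m.
Only numpy, scipy, OpenCV 4.12 (cv2) and the standard library are available. Lean on these libraries where they do the work, as an engineer would, in place of code of your own. Each camera call takes 0.05 s, during which the arm holds its last target.

## Task

I need the yellow screwdriver that lies at the back of the plywood bench tidy: first move the loupe, the glass pot and the aluminium setting block that stand in front of it onto the cork side mat, all three, before you touch the screwdriver. Then lay the screwdriver lengthwise in the empty green tray at the front of the bench (not the one far back by the vice), and only after that put the three things back upright in the middle of their own coasters: loupe on white, glass pot on red, setting block on blue. Leave the roll of tape where it lies.

Things in the scene. Friction and masses are not known exactly. Their poses are not given: they have to be found in the camera images.
- loupe: Black round loupe, an upright cup 34 mm in diameter, 31 mm high, 50 g. Stands at first on the white coaster. Origin: centre of its underside; z up.
- glass_pot: Small round clear glass pot, 29 mm in diameter, 28 mm high, 30 g. Stands at first on the red coaster. Origin: centre of its underside; z up.
- setting_block: Aluminium setting block with a small hole in its top, 30 x 30 x 30 mm, 70 g. Stands at first on the blue coaster. Origin: centre of its underside; z up, x and y square to its side faces.
- yellow_screwdriver: Screwdriver 149 mm long, yellow handle 30 mm thick, 6 mm steel shaft, 50 g, lying behind the three things on the tidy board (8 mm above the bench) between four 5 mm high black rails that leave the handle middle free. y: along it to the handle end. Origin: half-way along, at first on the underside (axis at z = 15 mm). Handle y = -16 to 74 mm, middle 29; shaft -74 to -16. The frame rolls with it.
- coaster_red: Red round coaster, 54 mm in diameter, 2 mm thick, home of the glass pot. Axes: z up, x to the back of the plywood tidy (250 x 130 x 8 mm board, 7 mm high lip along its front edge) to which it is stuck, towards the screwdriver; y along the row of coasters, 70 mm apart. Origin: centre of its underside, 8 mm above the bench; the item stands on its top, 10 mm above the bench. Fixed.
- coaster_white: White round coaster, 54 mm in diameter, 2 mm thick, home of the loupe. Axes as on the red coaster; origin: centre of its underside, top 10 mm above the bench. Fixed to the tidy.
- coaster_blue: Blue round coaster, 54 mm in diameter, 2 mm thick, home of the setting block. Axes as on the red coaster; origin: centre of its underside, top 10 mm above the bench. Fixed to the tidy.
- side_mat: Flat brown cork side mat with a thin dark border line, 110 mm along its x, 220 mm along its y, 3 mm thick, lying left or right of the work. Origin: centre of its underside, on the bench; z up. Fixed.
- green_tray: Shallow green open tray, 126 mm along its x, 196 mm along its y, 30 mm high; floor 2 mm thick, inside 104 mm by 174 mm. Lies near the front of the bench, across from the side mat; a second such tray, far back beside the vice, is not meant. Origin: centre of its underside, on the bench; z up, y lengthwise. Fixed.
- tape_roll: Roll of beige tape lying flat, 100 mm in diameter, 25 mm high; a bystander to be left alone. Origin: centre of its underside.
Things that resemble listed ones, but are neither listed nor needed, are in the scene too. Leave any purple look-alike of the loupe alone.

How it is judged:
By the outcome, as a careful person would: the job done as asked, in the order asked, and still so for the second after the job is handed in, with the robot touching nothing.
It also fails if it takes over 144 s, if anything falls off the work surface, if the arm or the gripper's body presses on something with over 40 N, if the wrist force passes 120 N, or if a joint passes its speed limit or range.

## Working session

There is one attempt and no reset: what is moved stays moved. The work goes in short steps, Python scripts to look and compute and a shell command to move; the robot and the scene stay as the last step left them, time stands still between calls to the robot, and variables do not carry over. Pictures are saved under pics/ and viewed, and the job is handed in when it is done.

```bash
mkdir -p pics; ls
python3 - <<'E'
from station import env, imaging, order
import cv2,numpy as np
np.set_printoptions(precision=4,suppress=True)
s=env.read_state();print(s['time'],s['tcp_pos'],s['ee_rot'],s['finger_gap'],s['wrist_force'])
for n in("side","top","wrist"):
    cv2.imwrite(f"pics/a_{n}.png",imaging.read_camera(n)); print(n,imaging.camera_model(n))
E
```

```text
pics
0.0 [0.2992 0.6043 0.2374] [ 0.6001 -0.3733  0.6014  0.3725] 0.08809204685725743 [-0.0321  0.352   0.4485]
side {'fx': 509.7974799238522, 'fy': 509.7974799238522, 'cx': 316.4210095203888, 'cy': 234.9685880934685, 'origin': array([ 0.0362, -1.0294,  0.5241]), 'attitude': array([-0.5412,  0.8057, -0.2058,  0.1247])}
top {'fx': 598.3212904430846, 'fy': 598.3212904430846, 'cx': 317.8875914331123, 'cy': 237.35851282085974, 'origin': array([0.4328, 0.0123, 1.2712]), 'attitude': array([ 0.0435, -0.7034,  0.7079, -0.0462])}
wrist {'fx': 378.25889203521604, 'fy': 378.25889203521604, 'cx': 318.4535753140162, 'cy': 237.61743409120047, 'mount': array([[-0.0007, -0.2753,  0.9614, -0.1456],
       [ 0.0008, -0.9614, -0.2753,  0.0705],
       [ 1.    ,  0.0006,  0.0009,  0.0009],
       [ 0.    ,  0.    ,  0.    ,  1.    ]])}
```

View pics/a_top.png

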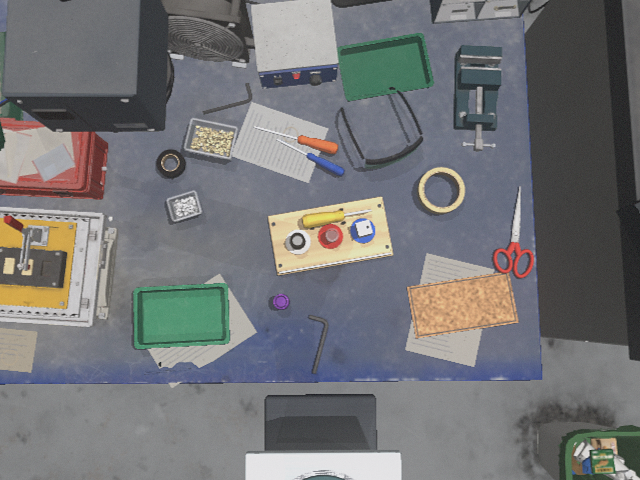

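View pics/a_side.png

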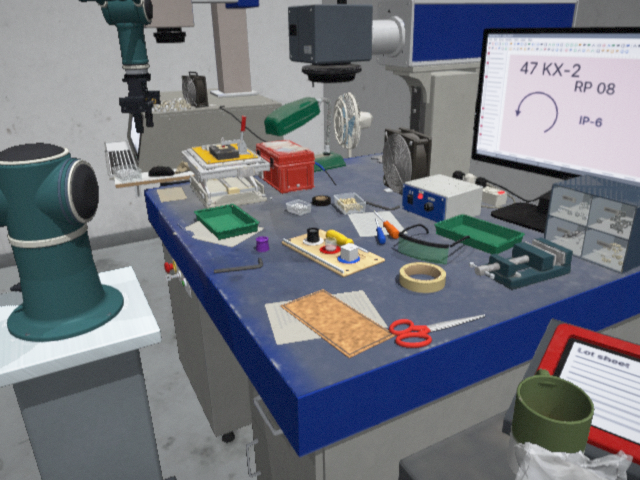

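View pics/a_wrist.png

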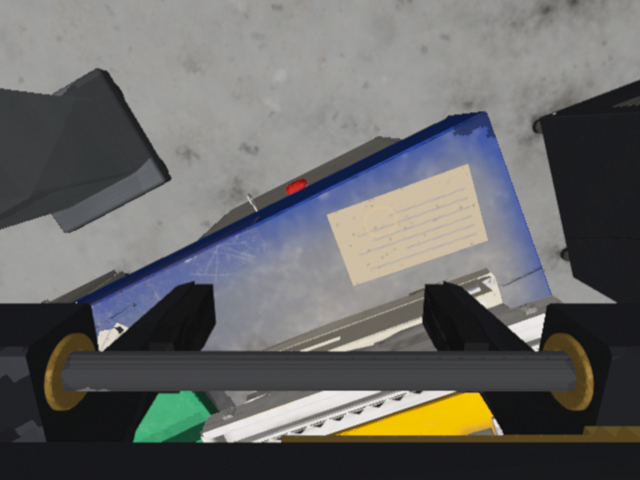

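```bash
cat > h.py <<'E'
import numpy as np,cv2
from scipy.spatial.transform import Rotation as R
from station import env,imaging
np.set_printoptions(precision=4,suppress=True)
def rq(q): return R.from_quat([q[1],q[2],q[3],q[0]])
def cam(n,st=None):
    m=imaging.camera_model(n); K=(m['fx'],m['fy'],m['cx'],m['cy'])
    if 'mount' in m:
        r=rq(st['ee_rot']).as_matrix(); M=np.array(m['mount'])
        return K,r@M[:3,:3],r@M[:3,3]+np.array(st['tcp_pos'])
    return K,rq(m['attitude']).as_matrix(),np.array(m['origin'])
def ray(c,u,v):
    K,r,o=c; d=r@np.array([(u-K[2])/K[0],(v-K[3])/K[1],1]); return o,d/np.linalg.norm(d)
def plane(c,u,v,z):
    o,d=ray(c,u,v); return o+d*(z-o[2])/d[2]
def tri(c1,p1,c2,p2):
    o1,d1=ray(c1,*p1);o2,d2=ray(c2,*p2)
    t=np.linalg.lstsq(np.stack([d1,-d2],1),o2-o1,rcond=None)[0]
    a,b=o1+d1*t[0],o2+d2*t[1]; return (a+b)/2,np.linalg.norm(a-b)
def proj(c,P):
    K,r,o=c; p=r.T@(np.array(P)-o); return np.array([K[2]+K[0]*p[0]/p[2],K[3]+K[1]*p[1]/p[2]])
E
python3 - <<'E'
import cv2
a=cv2.imread('pics/a_top.png');s=cv2.imread('pics/a_side.png')
def crop(im,x,y,w,h,k,n): cv2.imwrite(n,cv2.resize(im[y:y+h,x:x+w],None,fx=k,fy=k,interpolation=cv2.INTER_CUBIC))
crop(a,255,180,160,110,5,'pics/c1.png')
crop(s,270,210,130,80,6,'pics/c2.png')
from h import *
c=cam('top')
for n,u,v,z in [('scr',337,217,.023),('loupe',298,241,.04),('pot',330,236,.038),('blk',365,230,.04),('mat',462,304,.003),('tray',181,316,0.03),('purple',281,301,.03),('tape',442,190,.02)]:print(n,plane(c,u,v,z))
for p in [(406,287),(505,272),(518,319),(414,336)]: print('matc',plane(c,*p,.003))
for p in [(133,287),(228,283),(230,345),(135,349)]: print('trayc',plane(c,*p,.03))
E
```

```text
scr [ 0.6351 -0.0337  0.023 ]
loupe [0.5825 0.0483 0.04  ]
pot [ 0.5928 -0.0182  0.038 ]
blk [ 0.6047 -0.091   0.04  ]
mat [ 0.4511 -0.296   0.003 ]
tray [0.43   0.2894 0.03  ]
purple [0.4593 0.084  0.03  ]
tape [ 0.6925 -0.2582  0.02  ]
matc [ 0.4876 -0.1788  0.003 ]
matc [ 0.518  -0.3899  0.003 ]
matc [ 0.4189 -0.4127  0.003 ]
matc [ 0.3851 -0.193   0.003 ]
trayc [0.4901 0.3899 0.03  ]
trayc [0.4971 0.1937 0.03  ]
trayc [0.3705 0.1881 0.03  ]
trayc [0.3638 0.3817 0.03  ]
```

View pics/c1.png

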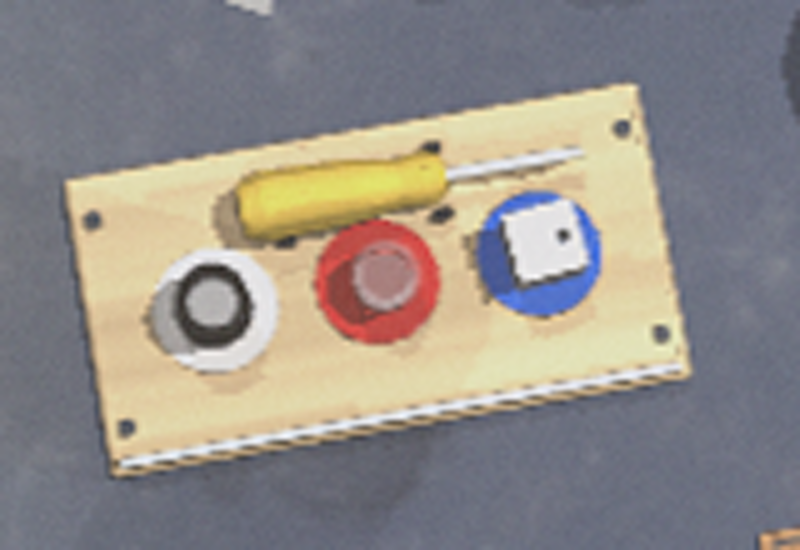

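View pics/c2.png

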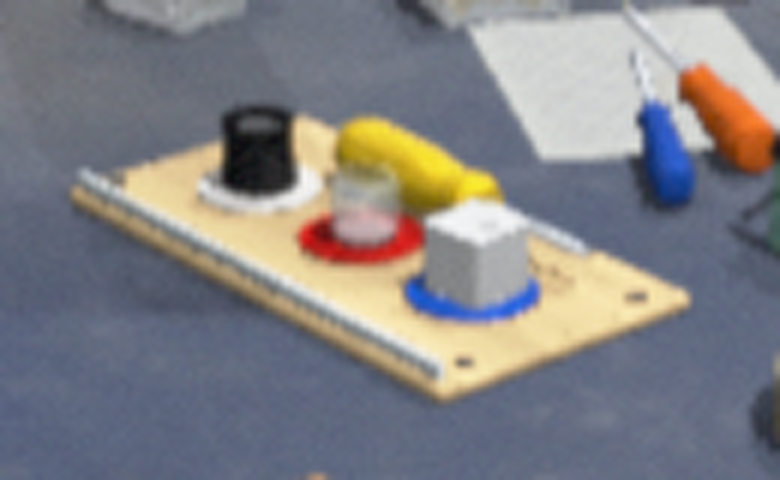

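Run:
```python
from h import *
s=env.read_state()
M=rq(s['ee_rot']).as_matrix();print(M)
print('jaw yaw',np.degrees(np.arctan2(M[1,2],M[0,2])))
c=cam('top')
pts=dict(lo=(212,302,.041),po=(385,275,.038),bl=(545,242,.04),wh=(215,310,.010),re=(378,282,.010),bu=(540,253,.010),hend=(240,207,.023),hfront=(445,178,.023),tip=(580,153,.023))
P={k:plane(c,255+u/5-.4,180+v/5-.4,z) for k,(u,v,z) in pts.items()}
for k in P:print(k,P[k])
def yw(a,b): d=P[a]-P[b]; return np.degrees(np.arctan2(d[1],d[0])),np.linalg.norm(d)
print(yw('lo','bl'),yw('wh','bu'),yw('hend','tip'),yw('hend','hfront'))
```

```text
[[-0.0008 -0.8961  0.4438]
 [-0.0015  0.4438  0.8961]
 [-1.      0.0001 -0.0017]]
jaw yaw 63.65577026420097
lo [0.5845 0.0504 0.041 ]
po [ 0.5957 -0.0215  0.038 ]
bl [ 0.6089 -0.0881  0.04  ]
wh [0.5849 0.05   0.01  ]
re [ 0.5964 -0.0193  0.01  ]
bu [ 0.6085 -0.0884  0.01  ]
hend [0.627 0.039 0.023]
hfront [ 0.6389 -0.0477  0.023 ]
tip [ 0.6493 -0.1049  0.023 ]
(np.float64(99.99402987244517), np.float64(0.14061143831639097)) (np.float64(99.66962055617246), np.float64(0.14040260583497213)) (np.float64(98.78329623732051), np.float64(0.14565621369304171)) (np.float64(97.79890993903012), np.float64(0.08748985579002741))
```

```bash
python3 -m creep '[[0.03,-0.1,0.05,0,0,-0.02],[0.06,-0.2,0.1,0,0,-0.04],[0.1,-0.3,0.1,0,0,-0.06],[0.13,-0.4,0.1,0,0,-0.09],[0.16,-0.5,0.1,0,0,-0.12],[0.2,-0.6,0.1,0,0,-0.15],[0.23,-0.7,0.1,0,0,-0.18],[0.26,-0.8,0.1,0,0,-0.2],[0.3,-0.9,0.1,0,0,-0.23],[0.33,-1,0.1,0,0,-0.26]]' 0.4 20
python3 -m creep '[[0.03,-0.1,0,0,0,-0.02],[0.06,-0.2,0,0,0,-0.04],[0.1,-0.3,0,0,0,-0.06],[0.13,-0.4,0,0,0,-0.09],[0.16,-0.5,0,0,0,-0.12],[0.2,-0.6,0,0,0,-0.15],[0.23,-0.7,0,0,0,-0.18],[0.26,-0.8,0,0,0,-0.2],[0.3,-0.9,0,0,0,-0.23],[0.33,-1,0,0,0,-0.27]]'
python3 -m creep '[[0.06,-0.12,0,0,0,-0.03],[0.12,-0.24,0,0,0,-0.06],[0.18,-0.36,0,0,0,-0.09],[0.24,-0.48,0,0,0,-0.12],[0.3,-0.6,0,0,0,-0.15],[0.36,-0.72,0,0,0,-0.18],[0.42,-0.84,0,0,0,-0.21],[0.48,-0.96,0,0,0,-0.24],[0.55,-1,0,0,0,-0.27],[0.63,-1,0,0,0,-0.27]]'
```

```text
time: 1.4
tcp_pos: [0.3658, 0.4035, 0.2583]
ee_rot: [0.7, -0.102, 0.7, 0.102]
wrist_force: [0.9, -0.3, -1.1]
finger_gap: 0.053
time: 2.65
tcp_pos: [0.4317, 0.2036, 0.2587]
ee_rot: [0.68, 0.195, 0.68, -0.195]
wrist_force: [0.4, -0.2, 0.3]
finger_gap: 0.0527
time: 3.9
tcp_pos: [0.5578, 0.0037, 0.2587]
ee_rot: [0.54, 0.457, 0.54, -0.457]
wrist_force: [-0.5, 0.1, -0.8]
finger_gap: 0.0527
```

```bash
cat > shot.py <<'E'
import sys,json
from h import *
n=sys.argv[1]
s=env.read_state(); im=imaging.read_camera("wrist")
cv2.imwrite(f'pics/{n}.png',im)
json.dump({k:np.array(s[k]).tolist() for k in('tcp_pos','ee_rot','time')},open(f'pics/{n}.json','w'))
M=rq(s['ee_rot']).as_matrix();print(s['time'],np.array(s['tcp_pos']),'jaw',np.degrees(np.arctan2(M[1,2],M[0,2])),'gap',s['finger_gap'])
E
python3 shot.py w1
```

```text
3.9 [0.5578 0.0037 0.2587] jaw -80.42709520108647 gap 0.05266794257607327
```

View pics/w1.png

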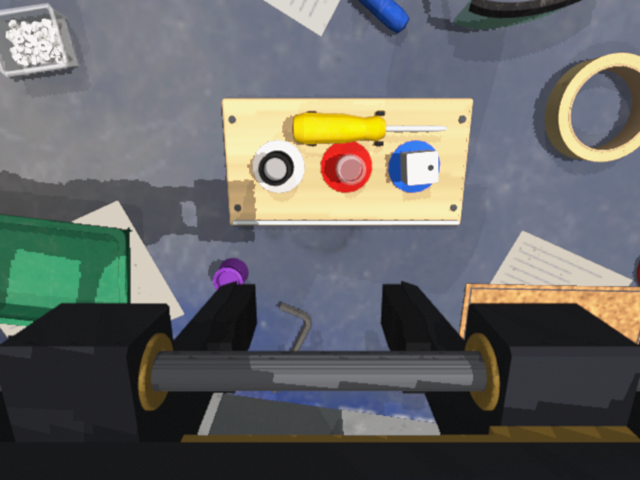

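```bash
python3 -m creep '[[0,-0.1,-0.1,0,0,0],[0,-0.2,-0.2,0,0,0],[0,-0.25,-0.3,0,0,0],[0,-0.3,-0.4,0,0,0],[0,-0.3,-0.4,0,0,0],[0,-0.3,-0.4,0,0,0],[0,-0.3,-0.4,0,0,0],[0,-0.3,-0.4,0,0,0],[0,-0.3,-0.4,0,0,0],[0,-0.3,-0.4,0,0,0]]'
python3 shot.py w2
python3 - <<'E'
import cv2
for n,(x,y,w,h,k) in dict(w1=(210,85,270,150,2.96),w2=(200,0,400,240,2)).items():
    im=cv2.imread(f'pics/{n}.png'); cv2.imwrite(f'pics/{n}c.png',cv2.resize(im[y:y+h,x:x+w],None,fx=k,fy=k,interpolation=cv2.INTER_CUBIC))
E
```

```text
time: 5.2
tcp_pos: [0.5576, -0.055, 0.1789]
ee_rot: [0.54, 0.456, 0.54, -0.456]
wrist_force: [0.7, 0.5, -0.1]
finger_gap: 0.0531
5.2 [ 0.5576 -0.055   0.1789] jaw -80.33059777854734 gap 0.05310000113822597
```

View pics/w2.png

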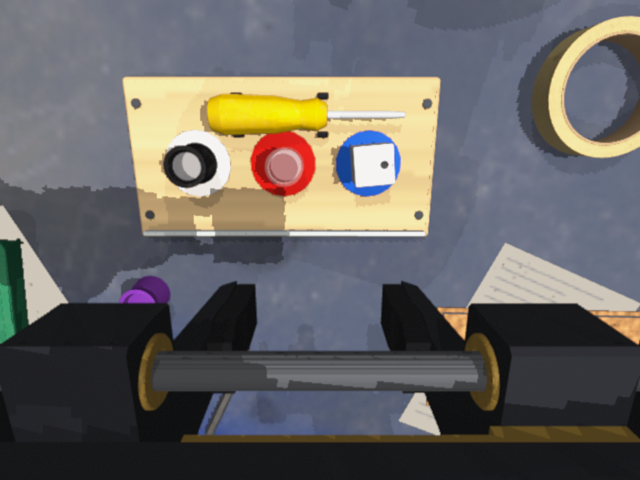

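View pics/w1c.png

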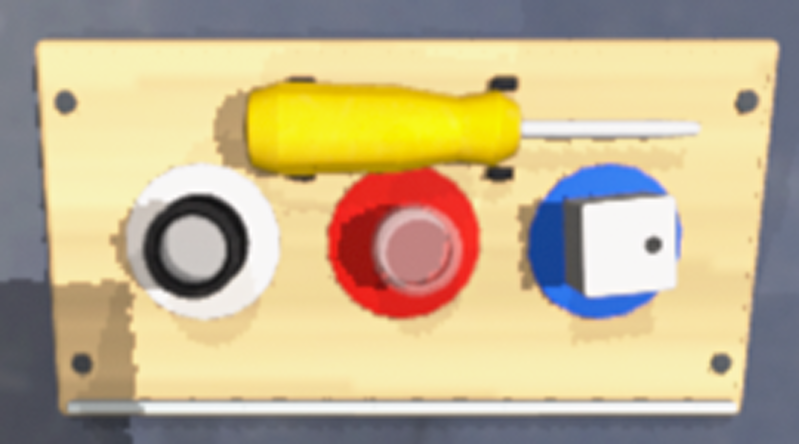

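View pics/w2c.png

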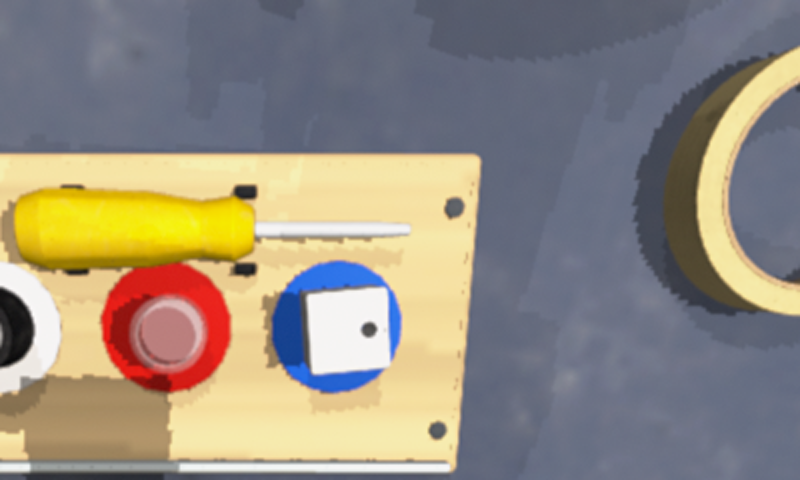

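Run:
```python
import cv2
im=cv2.imread('pics/w2.png'); cv2.imwrite('pics/w2d.png',cv2.resize(im[80:210,120:280],None,fx=4.5,fy=4.5,interpolation=cv2.INTER_CUBIC))
cv2.imwrite('pics/w2e.png',cv2.resize(im[80:210,260:420],None,fx=4.5,fy=4.5,interpolation=cv2.INTER_CUBIC))
```

```text
(no output)
```

View pics/w2d.png

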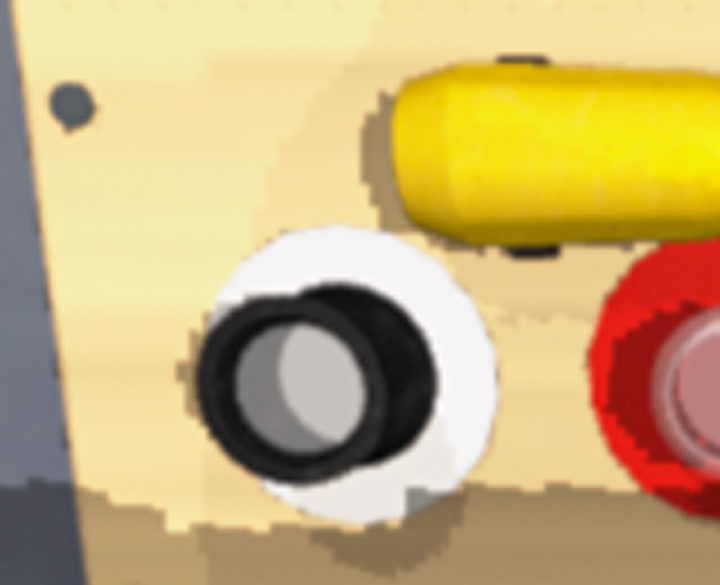

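View pics/w2e.png

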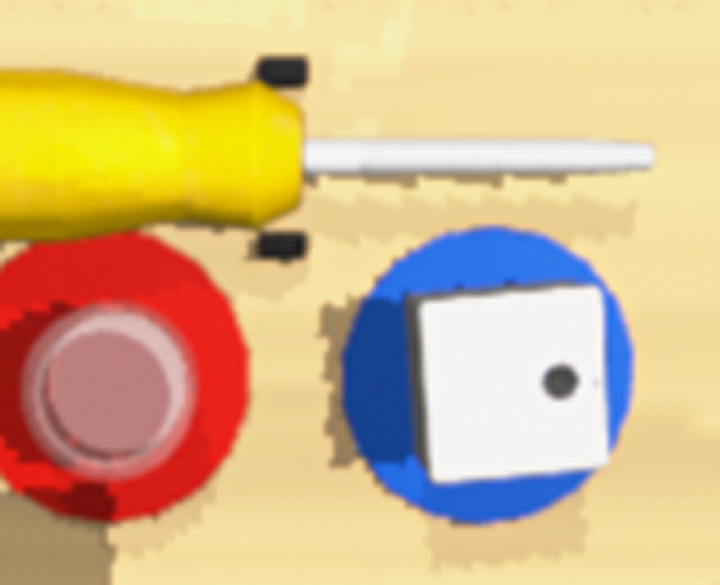

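Run:
```python
from h import *
import json
c1=cam('wrist',json.load(open('pics/w1.json')));c2=cam('wrist',json.load(open('pics/w2.json')));ct=cam('top')
A=lambda u,v:(210+u/2.96-.33,85+v/2.96-.33)
D=lambda u,v:(120+u/4.5-.4,80+v/4.5-.4)
E=lambda u,v:(260+u/4.5-.4,80+v/4.5-.4)
L={'loupe':(A(196,246),D(293,390),.041),'white':(A(203,242),D(350,375),.01),'pot':(A(418,249),E(110,390),.038),'red':(A(404,242),E(103,376),.01),'block':(A(629,245),E(516,384),.04),'blue':(A(605,242),E(488,375),.01),
'tip':(A(699,128),E(653,156),.023),'joint':(A(520,128),E(302,155),.023),'hend':(A(247,128),D(393,153),.023)}
P={}
for k,(a,b,z) in L.items():
    p,e=tri(c1,a,c2,b); q1,q2=plane(c1,*a,z),plane(c2,*b,z); P[k]=(q1+q2)/2
    print(k,'tri',p,'err',round(e,4),'w1',q1[:2],'w2',q2[:2])
Y=lambda a,b:np.degrees(np.arctan2(*(P[a]-P[b])[[1,0]]))
print('row',Y('white','blue'),'scr',Y('hend','tip'),Y('hend','joint'),np.linalg.norm(P['hend']-P['tip']))
C=[plane(c2,*E(u,v),.04) for u,v in((420,302),(600,285),(608,465),(435,483))]
for i in range(4):
    d=C[(i+1)%4]-C[i]; print('edge',np.degrees(np.arctan2(d[1],d[0])),np.linalg.norm(d))
```

```text
loupe tri [0.5867 0.05   0.0439] err 0.0013 w1 [0.587  0.0503] w2 [0.5856 0.0509]
white tri [0.5853 0.0511 0.0098] err 0.0002 w1 [0.5852 0.0511] w2 [0.5854 0.051 ]
pot tri [ 0.5971 -0.0209  0.0319] err 0.0001 w1 [ 0.5977 -0.0203] w2 [ 0.5977 -0.0214]
red tri [ 0.597  -0.0178  0.0107] err 0.0001 w1 [ 0.5969 -0.0178] w2 [ 0.597  -0.0177]
block tri [ 0.61   -0.0881  0.0353] err 0.0003 w1 [ 0.6104 -0.0867] w2 [ 0.6102 -0.0874]
blue tri [ 0.6088 -0.0868  0.0096] err 0.0004 w1 [ 0.6086 -0.0867] w2 [ 0.609  -0.0867]
tip tri [ 0.6501 -0.1048  0.0235] err 0.0001 w1 [ 0.6502 -0.105 ] w2 [ 0.6501 -0.1049]
joint tri [ 0.6402 -0.0465  0.0275] err 0.0002 w1 [ 0.6404 -0.0472] w2 [ 0.6403 -0.0465]
hend tri [0.6255 0.0401 0.0332] err 0.0002 w1 [0.6255 0.0408] w2 [0.6252 0.043 ]
row 99.67333782787844 scr 99.57685569343481 99.56746124063424 0.14891060214185442
edge -75.01644873697059 0.029261255548801903
edge -164.5725073372955 0.029318106691340898
edge 105.69114009299321 0.028959499285591682
edge 16.00893209562456 0.029679612976672848
```

```bash
python3 -m creep '[[0.1,-0.06,-0.1,0,0,0.01],[0.2,-0.12,-0.2,0,0,0.02],[0.26,-0.16,-0.3,0,0,0.03],[0.26,-0.16,-0.4,0,0,0.03],[0.26,-0.16,-0.5,0,0,0.03],[0.26,-0.16,-0.55,0,0,0.03],[0.26,-0.16,-0.6,0,0,0.03],[0.26,-0.16,-0.65,0,0,0.03],[0.26,-0.16,-0.65,0,0,0.03],[0.26,-0.16,-0.65,0,0,0.03]]'
python3 shot.py w3
```

```text
time: 6.5
tcp_pos: [0.6099, -0.0872, 0.0491]
ee_rot: [0.561, 0.43, 0.561, -0.43]
wrist_force: [-0.2, -0.8, -0.2]
finger_gap: 0.0529
6.5 [ 0.6099 -0.0872  0.0491] jaw -74.94563988514774 gap 0.05285688023216478
```

View pics/w3.png

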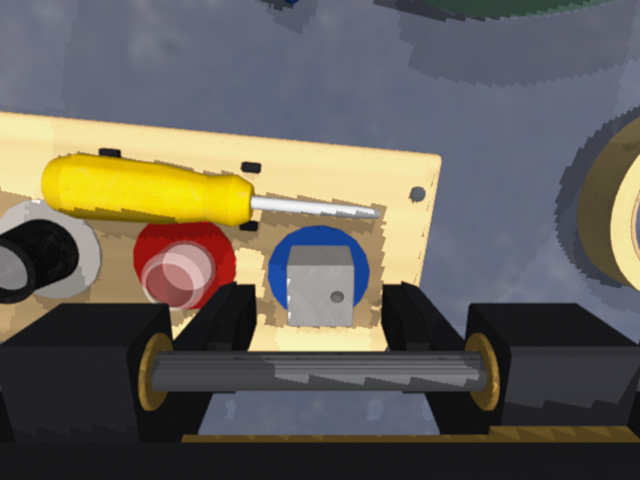

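```bash
python3 -m creep '[[0,0,-0.05,0,0,0],[0,0,-0.1,0,0,0],[0,0,-0.14,0,0,0],[0,0,-0.175,0,0,0],[0,0,-0.175,0,0,0],[0,0,-0.175,0,0,0],[0,0,-0.175,0,0,0],[0,0,-0.175,0,0,0],[0,0,-0.175,0,0,0],[0,0,-0.175,0,0,0]]'
python3 -m creep '[[0,0,0,0,0,0],[0,0,0,0,0,0],[0,0,0,0,0,0],[0,0,0,0,0,0],[0,0,0,0,0,0],[0,0,0,0,0,0],[0,0,0.1,0,0,0],[0,0,0.2,0,0,0],[0,0,0.3,0,0,0],[0,0,0.4,0,0,0]]' 1 20
```

```text
time: 7.8
tcp_pos: [0.6096, -0.0871, 0.0138]
ee_rot: [0.561, 0.43, 0.561, -0.43]
wrist_force: [-0.6, 0.9, -0.3]
finger_gap: 0.053
time: 9.05
tcp_pos: [0.6101, -0.0872, 0.096]
ee_rot: [0.562, 0.43, 0.561, -0.43]
wrist_force: [-0.1, 0.1, -1.3]
finger_gap: 0.0299
```

```bash
python3 -m creep '[[-0.07,-0.14,0.02,0,0,0],[-0.14,-0.28,0.03,0,0,-0.01],[-0.22,-0.42,0.03,0,0,-0.01],[-0.3,-0.56,0.03,0,0,-0.02],[-0.38,-0.7,0.03,0,0,-0.03],[-0.45,-0.84,0.03,0,0,-0.03],[-0.51,-0.94,0.03,0,0,-0.03],[-0.54,-1,0.03,0,0,-0.03],[-0.54,-1,0.03,0,0,-0.03],[-0.54,-1,0.03,0,0,-0.03]]'
python3 -m creep '[[-0.1,-0.19,-0.05,0,0,0],[-0.2,-0.38,-0.1,0,0,0],[-0.2,-0.38,-0.2,0,0,0],[-0.2,-0.38,-0.3,0,0,0],[-0.2,-0.38,-0.38,0,0,0],[-0.2,-0.38,-0.43,0,0,0],[-0.2,-0.38,-0.46,0,0,0],[-0.2,-0.38,-0.46,0,0,0],[-0.2,-0.38,-0.46,0,0,0],[-0.2,-0.38,-0.46,0,0,0]]'
python3 shot.py w4
```

```text
time: 10.3
tcp_pos: [0.5019, -0.2866, 0.0999]
ee_rot: [0.54, 0.456, 0.54, -0.456]
wrist_force: [0.9, 0.2, -0.6]
finger_gap: 0.0294
time: 11.55
tcp_pos: [0.4618, -0.3634, 0.0082]
ee_rot: [0.541, 0.456, 0.54, -0.456]
wrist_force: [0.1, -0.5, -1.0]
finger_gap: 0.0299
11.55 [ 0.4618 -0.3634  0.0082] jaw -80.34852057215426 gap 0.02990311993007375
```

View pics/w4.png

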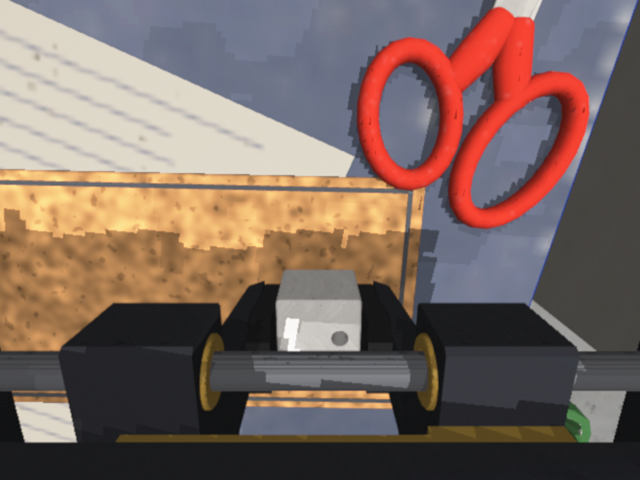

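```bash
python3 -m creep '[[0,0,-0.005,0,0,0],[0,0,-0.005,0,0,0],[0,0,-0.005,0,0,0],[0,0,-0.005,0,0,0]
,[0,0,-0.005,0,0,0],[0,0,-0.005,0,0,0],[0,0,-0.005,0,0,0],[0,0,-0.005,0,0,0],[0,0,-0.005,0,0,0],[0,0,-0.005,0,0,0]]'
python3 -m creep '[[0,0,0,0,0,0],[0,0,0,0,0,0],[0,0,0,0,0,0],[0,0,0,0,0,0],[0,0,0.1,0,0,0],[0,0,0.25,0,0,0],[0,0,0.4,0,0,0],[0,0,0.5,0,0,0],[0,0,0.6,0,0,0],[0,0,0.6,0,0,0]]' 0.4
python3 -m creep '[[0.08,0.14,0,0,0,0],[0.14,0.28,0,0,0,0],[0.22,0.42,0,0,0,0],[0.3,0.56,0,0,0,0],[0.38,0.7,0,0,0,0],[0.45,0.84,0,0,0,0],[0.51,0.94,0,0,0,0],[0.54,1,0,0,0,0],[0.54,1,0,0,0,0],[0.54,1,0,0,0,0]]'
python3 shot.py w5
```

```text
time: 12.85
tcp_pos: [0.4615, -0.3631, 0.0067]
ee_rot: [0.54, 0.456, 0.54, -0.456]
wrist_force: [0.1, -0.7, -0.2]
finger_gap: 0.03
time: 14.1
tcp_pos: [0.4626, -0.364, 0.1289]
ee_rot: [0.542, 0.456, 0.539, -0.456]
wrist_force: [-0.6, -0.3, 0.5]
finger_gap: 0.0531
time: 15.35
tcp_pos: [0.569, -0.1636, 0.1263]
ee_rot: [0.54, 0.456, 0.54, -0.456]
wrist_force: [-1.1, -0.6, 0.5]
finger_gap: 0.0533
15.35 [ 0.569  -0.1636  0.1263] jaw -80.35836593337577 gap 0.05325405177337634
```

View pics/w5.png

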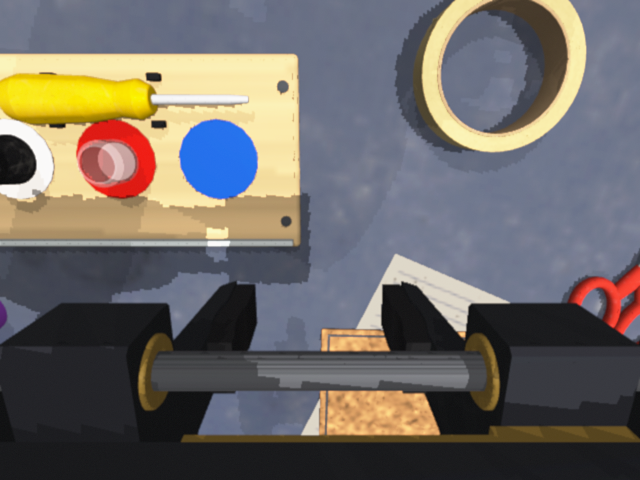

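```bash
python3 -m creep '[[0.04,0.18,0,0,0,0],[0.08,0.36,0,0,0,0],[0.12,0.54,0,0,0,0],[0.136,0.71,-0.05,0,0,0],[0.136,0.71,-0.15,0,0,0],[0.136,0.71,-0.25,0,0,0],[0.136,0.71,-0.35,0,0,0],[0.136,0.71,-0.39,0,0,0],[0.136,0.71,-0.39,0,0,0],[0.136,0.71,-0.39,0,0,0]]'
python3 shot.py w6
```

```text
time: 16.65
tcp_pos: [0.5974, -0.0214, 0.0493]
ee_rot: [0.541, 0.456, 0.54, -0.456]
wrist_force: [0.9, 0.4, 0.0]
finger_gap: 0.0526
16.65 [ 0.5974 -0.0214  0.0493] jaw -80.36704312840598 gap 0.05261355415083557
```

View pics/w6.png

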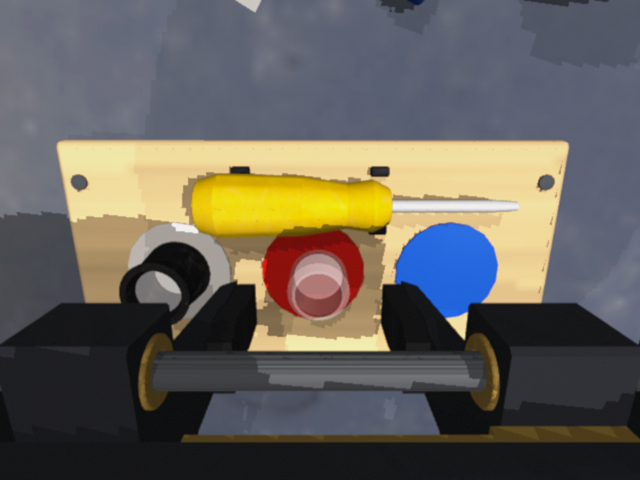

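```bash
python3 -m creep '[[0,0,-0.05,0,0,0],[0,0,-0.1,0,0,0],[0,0,-0.14,0,0,0],[0,0,-0.175,0,0,0],[0,0,-0.175,0,0,0],[0,0,-0.175,0,0,0],[0,0,-0.175,0,0,0],[0,0,-0.175,0,0,0],[0,0,-0.175,0,0,0],[0,0,-0.175,0,0,0]]'
python3 -m creep '[[0,0,0,0,0,0],[0,0,0,0,0,0],[0,0,0,0,0,0],[0,0,0,0,0,0],[0,0,0,0,0,0],[0,0,0,0,0,0],[0,0,0.1,0,0,0],[0,0,0.2,0,0,0],[0,0,0.3,0,0,0],[0,0,0.4,0,0,0]]' 1 12
```

```text
time: 17.95
tcp_pos: [0.5968, -0.0211, 0.0138]
ee_rot: [0.54, 0.456, 0.54, -0.456]
wrist_force: [-0.8, 1.0, -0.3]
finger_gap: 0.0532
time: 19.2
tcp_pos: [0.5973, -0.0212, 0.0961]
ee_rot: [0.541, 0.457, 0.54, -0.456]
wrist_force: [0.3, 0.2, -0.3]
finger_gap: 0.0281
```

```bash
python3 -m creep '[[-0.07,-0.14,0.02,0,0,0],[-0.14,-0.28,0.03,0,0,0],[-0.22,-0.42,0.03,0,0,0],[-0.3,-0.56,0.03,0,0,0],[-0.38,-0.7,0.03,0,0,0],[-0.45,-0.84,0.03,0,0,0],[-0.5,-0.94,0.03,0,0,0],[-0.53,-1,0.03,0,0,0],[-0.53,-1,0.03,0,0,0],[-0.53,-1,0.03,0,0,0]]'
python3 -m creep '[[-0.1,-0.19,-0.05,0,0,0],[-0.195,-0.37,-0.1,0,0,0],[-0.195,-0.37,-0.2,0,0,0],[-0.195,-0.37,-0.3,0,0,0],[-0.195,-0.37,-0.38,0,0,0],[-0.195,-0.37,-0.43,0,0,0],[-0.195,-0.37,-0.465,0,0,0],[-0.195,-0.37,-0.465,0,0,0],[-0.195,-0.37,-0.465,0,0,0],[-0.195,-0.37,-0.465,0,0,0]]'
python3 shot.py w7
```

```text
time: 20.45
tcp_pos: [0.4911, -0.2207, 0.1]
ee_rot: [0.54, 0.456, 0.54, -0.456]
wrist_force: [0.3, 0.3, 0.3]
finger_gap: 0.0283
time: 21.7
tcp_pos: [0.452, -0.2953, 0.0071]
ee_rot: [0.541, 0.456, 0.54, -0.456]
wrist_force: [-0.9, 0.1, -0.2]
finger_gap: 0.0283
21.7 [ 0.452  -0.2953  0.0071] jaw -80.34078163149789 gap 0.028332425671291545
```

View pics/w7.png

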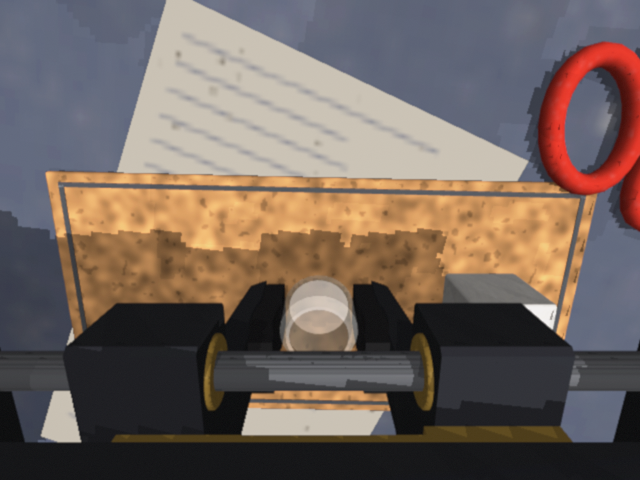

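```bash
python3 -m creep '[[0,0,0,0,0,0],[0,0,0,0,0,0],[0,0,0,0,0,0],[0,0,0,0,0,0],[0,0,0.1,0,0,0],[0,0,0.25,0,0,0],[0,0,0.4,0,0,0],[0,0,0.5,0,0,0],[0,0,0.6,0,0,0],[0,0,0.6,0,0,0]]' 0.4
python3 -m creep '[[0.08,0.14,0,0,0,0],[0.14,0.28,0,0,0,0],[0.22,0.42,0,0,0,0],[0.3,0.56,0,0,0,0],[0.38,0.7,0,0,0,0],[0.45,0.84,0,0,0,0],[0.5,0.94,0,0,0,0],[0.52,1,0,0,0,0],[0.52,1,0,0,0,0],[0.52,1,0,0,0,0]]'
python3 -m creep '[[0.04,0.18,0,0,0,0],[0.08,0.36,0,0,0,0],[0.12,0.54,0,0,0,0],[0.15,0.73,-0.05,0,0,0],[0.15,0.73,-0.15,0,0,0],[0.15,0.73,-0.25,0,0,0],[0.15,0.73,-0.35,0,0,0],[0.15,0.73,-0.38,0,0,0],[0.15,0.73,-0.38,0,0,0],[0.15,0.73,-0.38,0,0,0]]'
python3 shot.py w8
```

```text
time: 23.0
tcp_pos: [0.453, -0.296, 0.1285]
ee_rot: [0.542, 0.456, 0.539, -0.456]
wrist_force: [-0.1, 0.0, 0.1]
finger_gap: 0.0531
time: 24.25
tcp_pos: [0.5552, -0.0956, 0.1263]
ee_rot: [0.54, 0.456, 0.54, -0.456]
wrist_force: [-0.5, 0.4, 0.1]
finger_gap: 0.0528
time: 25.5
tcp_pos: [0.5865, 0.0506, 0.0514]
ee_rot: [0.541, 0.457, 0.54, -0.456]
wrist_force: [-0.2, -0.1, -0.1]
finger_gap: 0.053
25.5 [0.5865 0.0506 0.0514] jaw -80.36795814355277 gap 0.05304734227024838
```

View pics/w8.png

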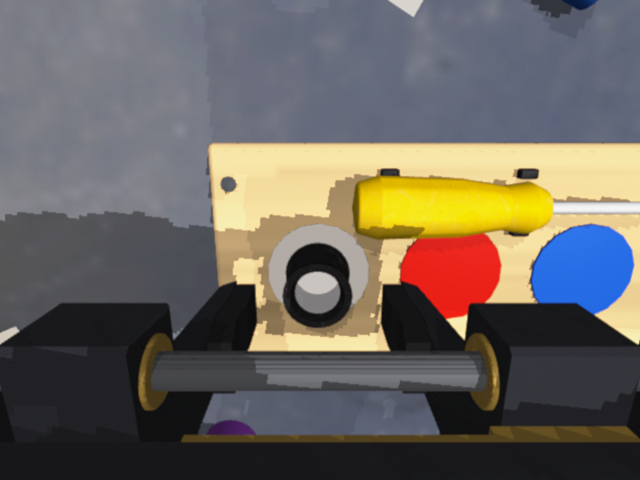

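```bash
python3 -m creep '[[0,0,-0.05,0,0,0],[0,0,-0.1,0,0,0],[0,0,-0.14,0,0,0],[0,0,-0.185,0,0,0],[0,0,-0.185,0,0,0],[0,0,-0.185,0,0,0],[0,0,-0.185,0,0,0],[0,0,-0.185,0,0,0],[0,0,-0.185,0,0,0],[0,0,-0.185,0,0,0]]'
python3 -m creep '[[0,0,0,0,0,0],[0,0,0,0,0,0],[0,0,0,0,0,0],[0,0,0,0,0,0],[0,0,0,0,0,0],[0,0,0,0,0,0],[0,0,0.1,0,0,0],[0,0,0.2,0,0,0],[0,0,0.3,0,0,0],[0,0,0.4,0,0,0]]' 1 15
```

```text
time: 26.8
tcp_pos: [0.5858, 0.0509, 0.0138]
ee_rot: [0.54, 0.456, 0.54, -0.456]
wrist_force: [1.0, -0.4, 0.6]
finger_gap: 0.0529
time: 28.05
tcp_pos: [0.5863, 0.0509, 0.096]
ee_rot: [0.541, 0.457, 0.54, -0.456]
wrist_force: [0.3, -0.5, -0.3]
finger_gap: 0.0334
```

```bash
python3 -m creep '[[-0.07,-0.14,0.02,0,0,0],[-0.14,-0.28,0.03,0,0,0],[-0.22,-0.42,0.03,0,0,0],[-0.3,-0.56,0.03,0,0,0],[-0.38,-0.7,0.03,0,0,0],[-0.45,-0.84,0.03,0,0,0],[-0.5,-0.94,0.03,0,0,0],[-0.52,-1,0.03,0,0,0],[-0.52,-1,0.03,0,0,0],[-0.52,-1,0.03,0,0,0]]'
python3 -m creep '[[-0.1,-0.19,-0.05,0,0,0],[-0.195,-0.39,-0.1,0,0,0],[-0.195,-0.39,-0.2,0,0,0],[-0.195,-0.39,-0.3,0,0,0],[-0.195,-0.39,-0.38,0,0,0],[-0.195,-0.39,-0.43,0,0,0],[-0.195,-0.39,-0.465,0,0,0],[-0.195,-0.39,-0.465,0,0,0],[-0.195,-0.39,-0.465,0,0,0],[-0.195,-0.39,-0.465,0,0,0]]'
python3 shot.py w9
```

```text
time: 29.3
tcp_pos: [0.4822, -0.1487, 0.1]
ee_rot: [0.54, 0.456, 0.54, -0.456]
wrist_force: [0.6, 0.7, -0.3]
finger_gap: 0.0335
time: 30.55
tcp_pos: [0.443, -0.2273, 0.007]
ee_rot: [0.541, 0.456, 0.54, -0.456]
wrist_force: [-0.4, -0.4, -0.9]
finger_gap: 0.0332
30.55 [ 0.443  -0.2273  0.007 ] jaw -80.34177660673541 gap 0.03319538589767514
```

View pics/w9.png

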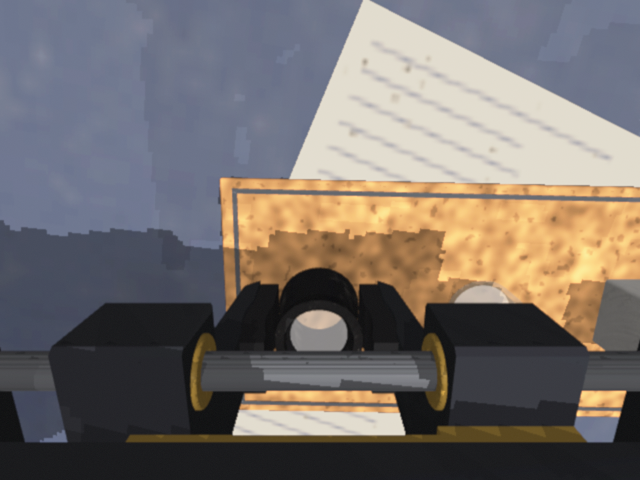

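```bash
python3 -m creep '[[0,0,0,0,0,0],[0,0,0,0,0,0],[0,0,0,0,0,0],[0,0,0,0,0,0],[0,0,0.1,0,0,0],[0,0,0.25,0,0,0],[0,0,0.4,0,0,0],[0,0,0.5,0,0,0],[0,0,0.6,0,0,0],[0,0,0.6,0,0,0]]' 0.4
python3 -m creep '[[0.09,0.1,0,0,0,0.05],[0.18,0.2,0,0,0,0.1],[0.27,0.3,0,0,0,0.15],[0.36,0.4,0,0,0,0.2],[0.45,0.5,0,0,0,0.25],[0.54,0.6,0,0,0,0.3],[0.63,0.7,0,0,0,0.35],[0.72,0.8,0,0,0,0.4],[0.81,0.9,0,0,0,0.45],[0.9,1,0,0,0,0.5]]'
python3 -m creep '[[0.05,0.12,0,0,0,0],[0.05,0.12,-0.05,0,0,0],[0.05,0.12,-0.1,0,0,0],[0.05,0.12,-0.15,0,0,0],[0.05,0.12,-0.2,0,0,0],[0.05,0.12,-0.25,0,0,0],[0.05,0.12,-0.25,0,0,0],[0.05,0.12,-0.25,0,0,0],[0.05,0.12,-0.25,0,0,0],[0.05,0.12,-0.25,0,0,0]]'
python3 shot.py w10
python3 -c "
from h import *
im=imaging.read_camera('top');cv2.imwrite('pics/t2.png',im);cv2.imwrite('pics/t2c.png',cv2.resize(im[170:350,255:525],None,fx=2.9,fy=2.9,interpolation=cv2.INTER_CUBIC))"
```

```text
time: 31.85
tcp_pos: [0.4441, -0.2279, 0.1284]
ee_rot: [0.542, 0.456, 0.539, -0.456]
wrist_force: [1.1, 0.3, 0.3]
finger_gap: 0.0527
time: 33.1
tcp_pos: [0.6224, -0.0263, 0.1249]
ee_rot: [0.704, -0.061, 0.705, 0.061]
wrist_force: [-0.3, -0.3, 0.0]
finger_gap: 0.0531
time: 34.35
tcp_pos: [0.6331, -0.0031, 0.0772]
ee_rot: [0.705, -0.06, 0.704, 0.06]
wrist_force: [-0.2, 0.9, 0.4]
finger_gap: 0.0528
34.35 [ 0.6331 -0.0031  0.0772] jaw 9.661575539642536 gap 0.0528261633403963
```

View pics/w10.png

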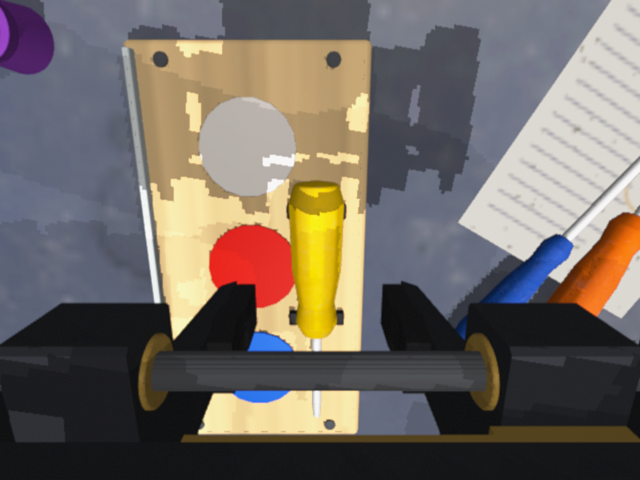

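View pics/t2c.png

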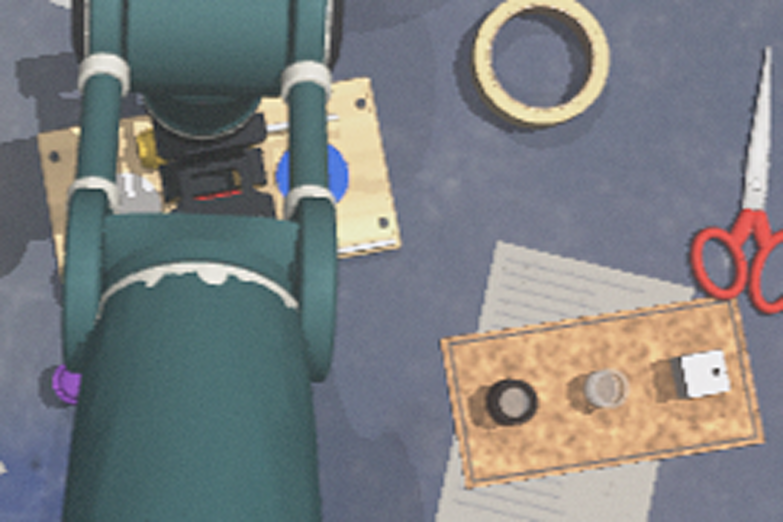

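```bash
python3 -m creep '[[0,0,-0.05,0,0,0],[0,0,-0.1,0,0,0],[0,0,-0.15,0,0,0],[0,0,-0.2,0,0,0],[0,0,-0.24,0,0,0],[0,0,-0.28,0,0,0],[0,0,-0.31,0,0,0],[0,0,-0.33,0,0,0],[0,0,-0.33,0,0,0],[0,0,-0.33,0,0,0]]'
python3 -m creep '[[0,0,0,0,0,0],[0,0,0,0,0,0],[0,0,0,0,0,0],[0,0,0,0,0,0],[0,0,0,0,0,0],[0,0,0,0,0,0],[0,0,0.05,0,0,0],[0,0,0.1,0,0,0],[0,0,0.15,0,0,0],[0,0,0.2,0,0,0]]' 1 30
python3 shot.py w11
```

```text
time: 35.7
tcp_pos: [0.6329, -0.0031, 0.0109]
ee_rot: [0.705, -0.06, 0.704, 0.059]
wrist_force: [-0.6, -0.8, -0.1]
finger_gap: 0.0528
time: 36.95
tcp_pos: [0.6331, -0.0031, 0.0518]
ee_rot: [0.705, -0.06, 0.704, 0.059]
wrist_force: [-0.5, 0.9, -0.1]
finger_gap: 0.0294
36.95 [ 0.6331 -0.0031  0.0518] jaw 9.654203682348639 gap 0.029371135918682456
```

View pics/w11.png

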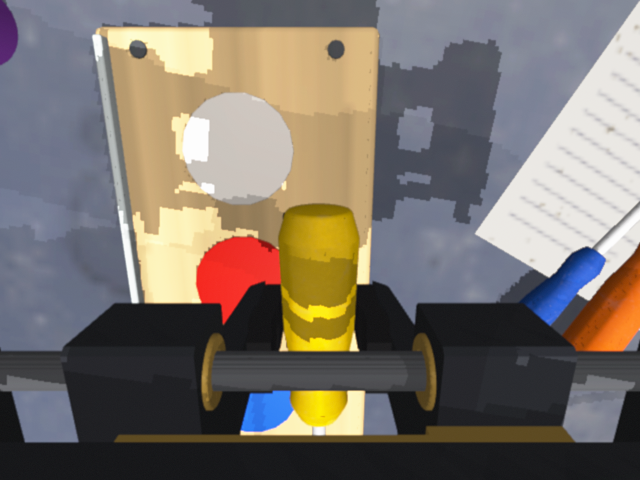

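Run:
```python
import cv2
a=cv2.imread('pics/a_top.png');s=cv2.imread('pics/a_side.png')
cv2.imwrite('pics/tr1.png',cv2.resize(a[275:360,120:245],None,fx=5,fy=5,interpolation=cv2.INTER_CUBIC))
cv2.imwrite('pics/tr2.png',cv2.resize(s[190:250,180:270],None,fx=7,fy=7,interpolation=cv2.INTER_CUBIC))
```

```text
(no output)
```

View pics/tr1.png

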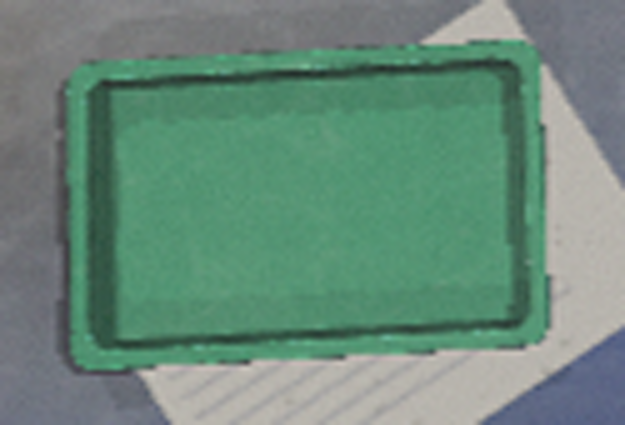

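View pics/tr2.png

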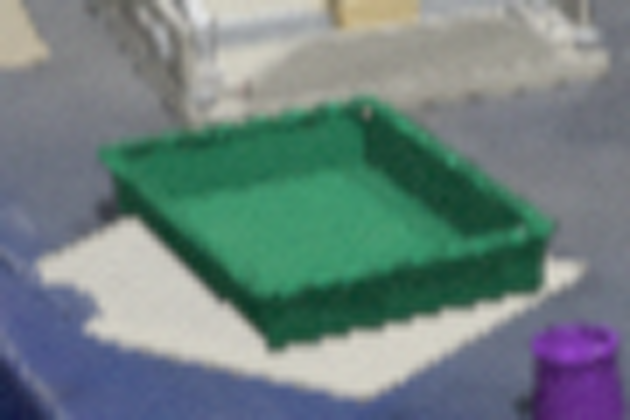

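Run:
```python
from h import *
ct,cs=cam('top'),cam('side')
T=[(70,65),(538,42),(548,345),(74,371)]; S=[(365,97),(553,230),(270,300),(103,155)]
Q=[]
for t,s in zip(T,S):
    a=(120+t[0]/5-.4,275+t[1]/5-.4); b=(180+s[0]/7-.4,190+s[1]/7-.4)
    Q.append(plane(ct,*a,.03)); print(tri(ct,a,cs,b),Q[-1])
Q=np.array(Q);print(Q.mean(0),[np.degrees(np.arctan2(*(Q[i]-Q[j])[[1,0]])) for i,j in((0,1),(3,2),(0,3),(1,2))],np.linalg.norm(Q[0]-Q[1]),np.linalg.norm(Q[0]-Q[3]))
c=Q.mean(0)[:2]; y=np.radians(92.3); print('grasp tgt',c+.029*np.array([np.cos(y),np.sin(y)]))
```

```text
(array([0.4862, 0.391 , 0.0252]), np.float64(0.00592292464472509)) [0.4888 0.3886 0.03  ]
(array([0.4951, 0.1967, 0.0261]), np.float64(0.004553471990795996)) [0.4971 0.1954 0.03  ]
(array([0.3746, 0.1901, 0.0242]), np.float64(0.0030843152847933103)) [0.3734 0.1897 0.03  ]
(array([0.3649, 0.3846, 0.0233]), np.float64(0.0020827260276325733)) [0.3642 0.3829 0.03  ]
[0.4309 0.2892 0.03  ] [np.float64(92.44358700857367), np.float64(92.71086887286715), np.float64(2.599034132877634), np.float64(2.6094030144407596)] 0.19341957600677534 0.12473164267904617
grasp tgt [0.4297 0.3181]
```

```bash
python3 -m creep '[[0,0,0.15,0,0,0],[0,0,0.3,0,0,0],[-0.07,0.12,0.3,0,0,0],[-0.14,0.24,0.3,0,0,-0.01],[-0.21,0.36,0.3,0,0,-0.02],[-0.28,0.48,0.3,0,0,-0.03],[-0.35,0.6,0.3,0,0,-0.04],[-0.42,0.7,0.3,0,0,-0.04],[-0.48,0.78,0.3,0,0,-0.04],[-0.5,0.8,0.3,0,0,-0.04]]'
python3 -m creep '[[-0.07,0.12,0,0,0,0],[-0.14,0.24,0,0,0,0],[-0.21,0.36,0,0,0,0],[-0.28,0.48,0,0,0,0],[-0.35,0.6,0,0,0,0],[-0.42,0.7,0,0,0,0],[-0.48,0.78,0,0,0,0],[-0.51,0.8,0,0,0,0],[-0.51,0.8,-0.05,0,0,0],[-0.51,0.8,-0.1,0,0,0]]'
python3 shot.py w12
```

```text
time: 38.25
tcp_pos: [0.5321, 0.1577, 0.1108]
ee_rot: [0.707, -0.016, 0.707, 0.016]
wrist_force: [-0.5, 0.9, -0.6]
finger_gap: 0.0295
time: 39.5
tcp_pos: [0.4309, 0.3163, 0.0899]
ee_rot: [0.707, -0.015, 0.707, 0.015]
wrist_force: [-0.5, 0.5, 0.4]
finger_gap: 0.0296
39.5 [0.4309 0.3163 0.0899] jaw 2.429114126783995 gap 0.029584472180700958
```

View pics/w12.png

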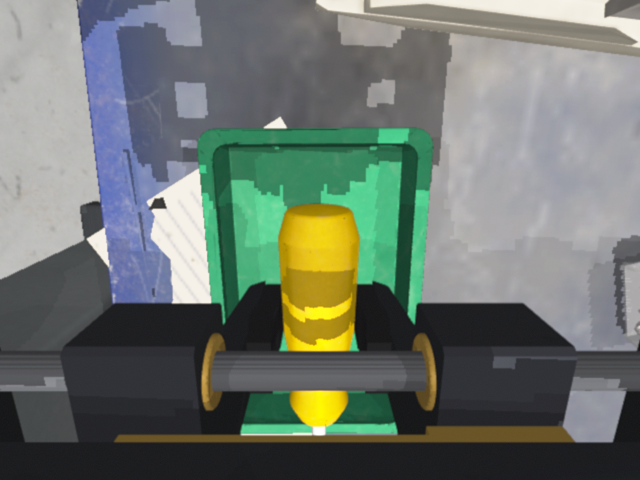

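```bash
python3 -m creep '[[0,0.01,-0.08,0,0,0],[0,0.01,-0.16,0,0,0],[0,0.01,-0.24,0,0,0],[0,0.01,-0.3,0,0,0],[0,0.01,-0.34,0,0,0],[0,0.01,-0.38,0,0,0],[0,0.01,-0.41,0,0,0],[0,0.01,-0.425,0,0,0],[0,0.01,-0.43,0,0,0],[0,0.01,-0.43,0,0,0]]'
python3 -m creep '[[0,0,0,0,0,0],[0,0,0,0,0,0],[0,0,0,0,0,0],[0,0,0,0,0,0],[0,0,0,0,0,0],[0,0,0,0,0,0],[0,0,0,0,0,0],[0,0,0.06,0,0,0],[0,0,0.12,0,0,0],[0,0,0.2,0,0,0]]' 0.4
python3 -m creep '[[0,0,0.1,0,0,0],[0,0,0.2,0,0,0],[0,0,0.4,0,0,0],[0,0,0.5,0,0,0],[0,0,0.5,0,0,0],[0,0,0.5,0,0,0],[0,0,0.5,0,0,0],[0,0,0.5,0,0,0],[0,0,0.5,0,0,0],[0,0,0.5,0,0,0]]'
python3 shot.py w13
```

```text
time: 40.8
tcp_pos: [0.431, 0.319, 0.0051]
ee_rot: [0.707, -0.015, 0.707, 0.015]
wrist_force: [-0.8, -0.0, 1.7]
finger_gap: 0.0294
time: 42.05
tcp_pos: [0.4309, 0.319, 0.0459]
ee_rot: [0.707, -0.015, 0.707, 0.015]
wrist_force: [0.1, -0.2, -1.4]
finger_gap: 0.0533
time: 43.3
tcp_pos: [0.4307, 0.3188, 0.1444]
ee_rot: [0.707, -0.015, 0.707, 0.015]
wrist_force: [-0.4, -0.2, 0.8]
finger_gap: 0.0524
43.3 [0.4307 0.3188 0.1444] jaw 2.4518373112034046 gap 0.05237160563640805
```

View pics/w13.png

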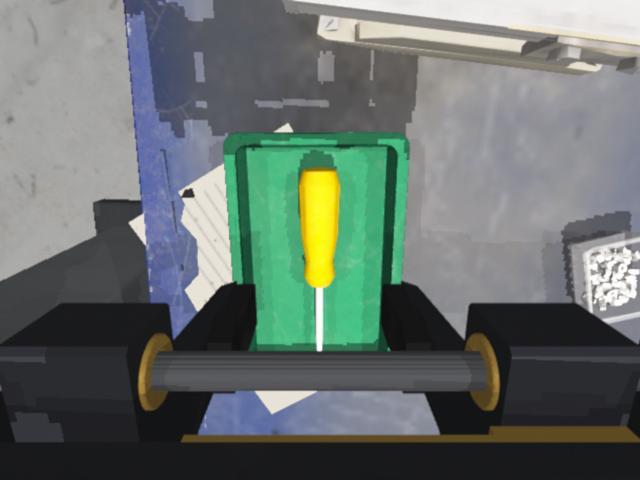

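```bash
python3 -m creep '[[0.02,-0.1,0,0,0,-0.02],[0.04,-0.2,0,0,0,-0.04],[0.06,-0.3,0,0,0,-0.06],[0.08,-0.45,0,0,0,-0.08],[0.1,-0.6,0,0,0,-0.1],[0.1,-0.7,0,0,0,-0.12],[0.1,-0.8,0,0,0,-0.14],[0.1,-0.9,0,0,0,-0.16],[0.1,-1,0,0,0,-0.18],[0.1,-1,0,0,0,-0.2]]'
python3 -m creep '[[0,-0.1,0,0,0,-0.02],[0,-0.2,0,0,0,-0.04],[0,-0.3,0,0,0,-0.06],[0,-0.45,0,0,0,-0.08],[0,-0.6,0,0,0,-0.1],[0,-0.7,0,0,0,-0.13],[0,-0.8,0,0,0,-0.17],[0,-0.9,0,0,0,-0.21],[0,-1,0,0,0,-0.24],[0,-1,0,0,0,-0.26]]'
python3 -m creep '[[-0.02,-0.2,0,0,0,0],[-0.04,-0.4,0,0,0,0],[-0.04,-0.6,0,0,0,0],[-0.04,-0.73,0,0,0,0],[-0.04,-0.73,-0.1,0,0,0],[-0.04,-0.73,-0.2,0,0,0],[-0.04,-0.73,-0.3,0,0,0],[-0.04,-0.73,-0.4,0,0,0],[-0.04,-0.73,-0.45,0,0,0],[-0.04,-0.73,-0.45,0,0,0]]'
python3 shot.py w14
python3 -c "
from h import *
im=imaging.read_camera('top');cv2.imwrite('pics/t3.png',im);cv2.imwrite('pics/t3c.png',cv2.resize(im[270:360,120:250],None,fx=5,fy=5,interpolation=cv2.INTER_CUBIC))"
```

```text
time: 44.6
tcp_pos: [0.4504, 0.1163, 0.1447]
ee_rot: [0.676, 0.206, 0.676, -0.207]
wrist_force: [0.3, 0.3, -0.0]
finger_gap: 0.0528
time: 45.85
tcp_pos: [0.45, -0.0835, 0.1448]
ee_rot: [0.539, 0.458, 0.538, -0.458]
wrist_force: [0.1, -0.1, 0.2]
finger_gap: 0.0527
time: 47.1
tcp_pos: [0.4417, -0.2273, 0.0542]
ee_rot: [0.539, 0.456, 0.54, -0.457]
wrist_force: [-0.3, 0.1, 1.3]
finger_gap: 0.0529
47.1 [ 0.4417 -0.2273  0.0542] jaw -80.44373856985594 gap 0.0528553397792807
```

View pics/w14.png

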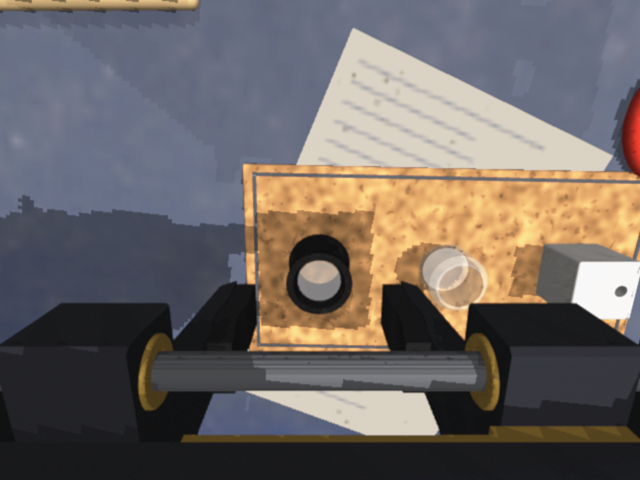

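View pics/t3c.png

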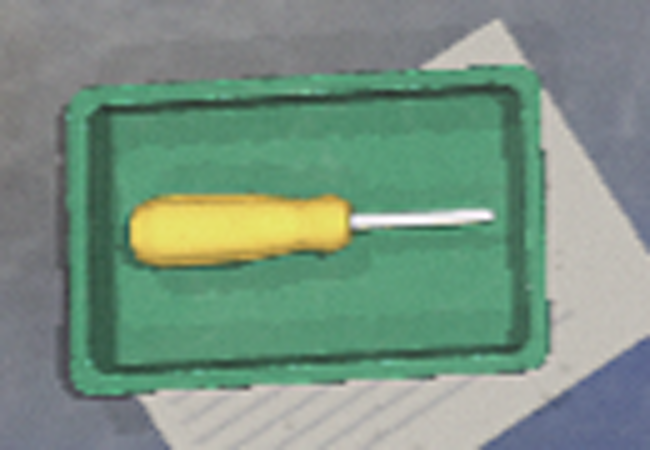

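```bash
python3 -m creep '[[0,0,-0.05,0,0,0],[0,0,-0.1,0,0,0],[0,0,-0.14,0,0,0],[0,0,-0.18,0,0,0],[0,0,-0.21,0,0,0],[0,0,-0.24,0,0,0],[0,0,-0.24,0,0,0],[0,0,-0.24,0,0,0],[0,0,-0.24,0,0,0],[0,0,-0.24,0,0,0]]'
python3 -m creep '[[0,0,0,0,0,0],[0,0,0,0,0,0],[0,0,0,0,0,0],[0,0,0,0,0,0],[0,0,0,0,0,0],[0,0,0.1,0,0,0],[0,0,0.2,0,0,0],[0,0,0.3,0,0,0],[0,0,0.4,0,0,0],[0,0,0.5,0,0,0]]' 1 15
```

```text
time: 48.45
tcp_pos: [0.443, -0.2273, 0.007]
ee_rot: [0.541, 0.456, 0.54, -0.456]
wrist_force: [0.0, 0.2, -0.9]
finger_gap: 0.0526
time: 49.7
tcp_pos: [0.4425, -0.2269, 0.1071]
ee_rot: [0.54, 0.456, 0.54, -0.456]
wrist_force: [0.2, 0.4, 0.1]
finger_gap: 0.0332
```

```bash
python3 -m creep '[[0.07,0.14,0,0,0,0],[0.14,0.28,0,0,0,0],[0.22,0.42,0,0,0,0],[0.3,0.56,0,0,0,0],[0.38,0.7,0,0,0,0],[0.45,0.84,0,0,0,0],[0.5,0.94,0,0,0,0],[0.52,1,0,0,0,0],[0.52,1,0,0,0,0],[0.52,1,0,0,0,0]]'
python3 -m creep '[[0.1,0.2,-0.02,0,0,0],[0.194,0.39,-0.05,0,0,0],[0.194,0.39,-0.15,0,0,0],[0.194,0.39,-0.25,0,0,0],[0.194,0.39,-0.33,0,0,0],[0.194,0.39,-0.4,0,0,0],[0.194,0.39,-0.44,0,0,0],[0.194,0.39,-0.465,0,0,0],[0.194,0.39,-0.465,0,0,0],[0.194,0.39,-0.465,0,0,0]]'
python3 -m creep '[[0,0,0,0,0,0],[0,0,0,0,0,0],[0,0,0,0,0,0],[0,0,0,0,0,0],[0,0,0.1,0,0,0],[0,0,0.25,0,0,0],[0,0,0.4,0,0,0],[0,0,0.5,0,0,0],[0,0,0.5,0,0,0],[0,0,0.5,0,0,0]]' 0.4
python3 shot.py w15
```

```text
time: 50.95
tcp_pos: [0.5463, -0.0276, 0.1065]
ee_rot: [0.54, 0.456, 0.54, -0.456]
wrist_force: [-0.5, 0.5, -0.8]
finger_gap: 0.0334
time: 52.2
tcp_pos: [0.5861, 0.0509, 0.0142]
ee_rot: [0.541, 0.456, 0.54, -0.456]
wrist_force: [-0.2, -0.8, -1.2]
finger_gap: 0.0332
time: 53.45
tcp_pos: [0.5848, 0.0509, 0.113]
ee_rot: [0.54, 0.456, 0.541, -0.456]
wrist_force: [0.2, 0.2, 0.7]
finger_gap: 0.0529
53.45 [0.5848 0.0509 0.113 ] jaw -80.3432882512955 gap 0.05285076534718679
```

View pics/w15.png

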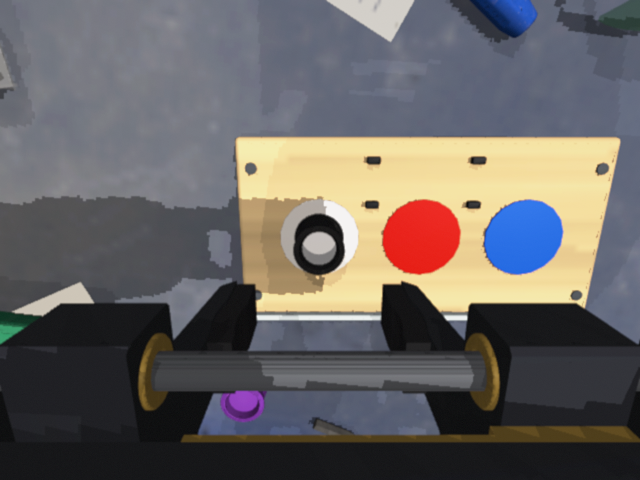

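```bash
python3 -m creep '[[-0.08,-0.14,0,0,0,0],[-0.14,-0.28,0,0,0,0],[-0.22,-0.42,0,0,0,0],[-0.3,-0.56,0,0,0,0],[-0.38,-0.7,0,0,0,0],[-0.44,-0.84,0,0,0,0],[-0.48,-0.94,0,0,0,0],[-0.5,-1,0,0,0,0],[-0.5,-1,0,0,0,0],[-0.5,-1,0,0,0,0]]'
python3 -m creep '[[-0.04,-0.18,0,0,0,0],[-0.08,-0.36,0,0,0,0],[-0.12,-0.54,0,0,0,0],[-0.166,-0.73,0,0,0,0],[-0.166,-0.73,-0.05,0,0,0],[-0.166,-0.73,-0.15,0,0,0],[-0.166,-0.73,-0.25,0,0,0],[-0.166,-0.73,-0.3,0,0,0],[-0.166,-0.73,-0.3,0,0,0],[-0.166,-0.73,-0.3,0,0,0]]'
python3 shot.py w16
python3 -c "
from h import *
im=imaging.read_camera('top');cv2.imwrite('pics/t4.png',im);cv2.imwrite('pics/t4c.png',cv2.resize(im[180:290,255:415],None,fx=5,fy=5,interpolation=cv2.INTER_CUBIC))"
```

```text
time: 54.75
tcp_pos: [0.4856, -0.1486, 0.1133]
ee_rot: [0.54, 0.456, 0.541, -0.456]
wrist_force: [-0.1, 0.4, 0.9]
finger_gap: 0.0529
time: 56.0
tcp_pos: [0.453, -0.295, 0.0543]
ee_rot: [0.541, 0.456, 0.54, -0.456]
wrist_force: [-0.8, 0.5, 0.4]
finger_gap: 0.0528
56.0 [ 0.453  -0.295   0.0543] jaw -80.31138442021373 gap 0.05278931584853595
```

View pics/w16.png

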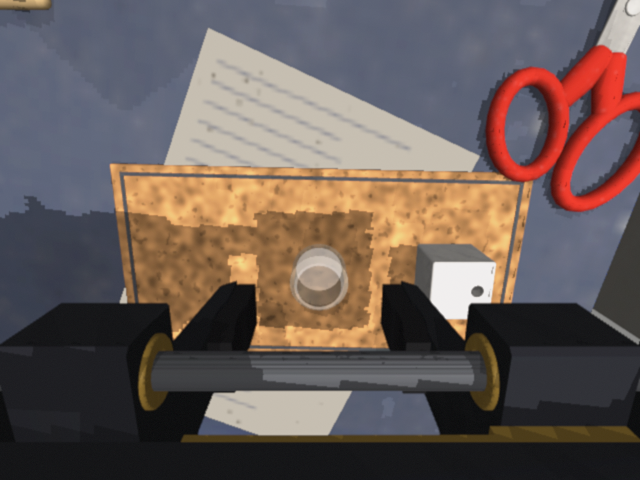

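View pics/t4c.png

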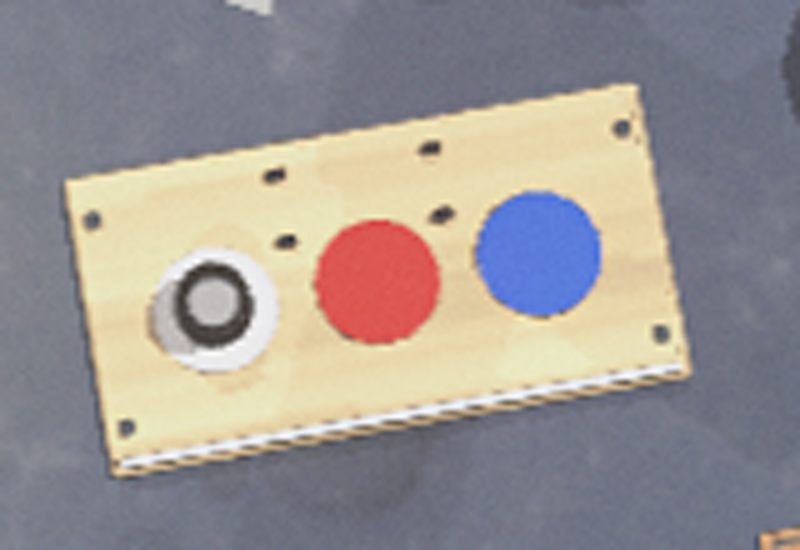

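```bash
python3 -m creep '[[0,0,-0.05,0,0,0],[0,0,-0.1,0,0,0],[0,0,-0.14,0,0,0],[0,0,-0.18,0,0,0],[0,0,-0.21,0,0,0],[0,0,-0.235,0,0,0],[0,0,-0.235,0,0,0],[0,0,-0.235,0,0,0],[0,0,-0.235,0,0,0],[0,0,-0.235,0,0,0]]'
python3 -m creep '[[0,0,0,0,0,0],[0,0,0,0,0,0],[0,0,0,0,0,0],[0,0,0,0,0,0],[0,0,0,0,0,0],[0,0,0.1,0,0,0],[0,0,0.2,0,0,0],[0,0,0.3,0,0,0],[0,0,0.4,0,0,0],[0,0,0.5,0,0,0]]' 1 12
python3 -m creep '[[0.07,0.14,0,0,0,0],[0.14,0.28,0,0,0,0],[0.22,0.42,0,0,0,0],[0.3,0.56,0,0,0,0],[0.38,0.7,0,0,0,0],[0.45,0.84,0,0,0,0],[0.5,0.94,0,0,0,0],[0.53,1,0,0,0,0],[0.53,1,0,0,0,0],[0.53,1,0,0,0,0]]'
python3 -m creep '[[0.1,0.2,-0.02,0,0,0],[0.195,0.386,-0.05,0,0,0],[0.195,0.386,-0.15,0,0,0],[0.195,0.386,-0.25,0,0,0],[0.195,0.386,-0.33,0,0,0],[0.195,0.386,-0.4,0,0,0],[0.195,0.386,-0.44,0,0,0],[0.195,0.386,-0.465,0,0,0],[0.195,0.386,-0.465,0,0,0],[0.195,0.386,-0.465,0,0,0]]'
python3 shot.py w17
```

```text
time: 57.35
tcp_pos: [0.4526, -0.2953, 0.007]
ee_rot: [0.541, 0.456, 0.54, -0.456]
wrist_force: [-0.2, -0.6, -0.4]
finger_gap: 0.0529
time: 58.6
tcp_pos: [0.4522, -0.295, 0.1072]
ee_rot: [0.54, 0.456, 0.54, -0.456]
wrist_force: [-0.5, 0.5, 0.2]
finger_gap: 0.0281
time: 59.85
tcp_pos: [0.558, -0.0957, 0.1065]
ee_rot: [0.54, 0.456, 0.54, -0.456]
wrist_force: [0.1, -0.0, -1.1]
finger_gap: 0.0284
time: 61.1
tcp_pos: [0.5979, -0.0179, 0.0142]
ee_rot: [0.541, 0.456, 0.54, -0.456]
wrist_force: [-0.7, -0.1, -0.5]
finger_gap: 0.0284
61.1 [ 0.5979 -0.0179  0.0142] jaw -80.34093182969659 gap 0.028385751170240146
```

View pics/w17.png

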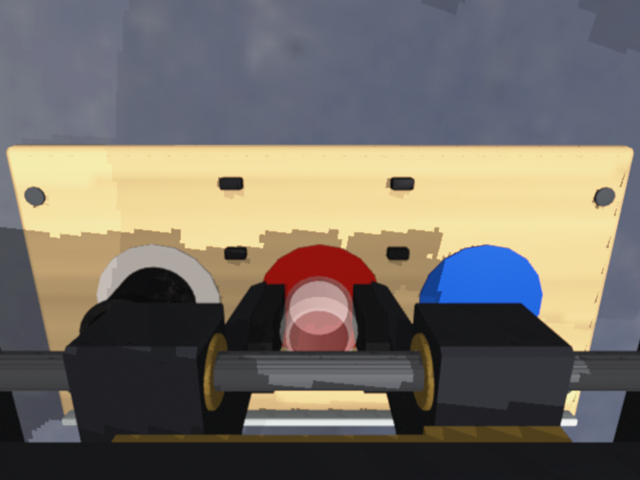

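```bash
python3 -m creep '[[0,0,0,0,0,0],[0,0,0,0,0,0],[0,0,0,0,0,0],[0,0,0,0,0,0],[0,0,0.1,0,0,0],[0,0,0.25,0,0,0],[0,0,0.4,0,0,0],[0,0,0.5,0,0,0],[0,0,0.5,0,0,0],[0,0,0.5,0,0,0]]' 0.4
python3 -m creep '[[-0.08,-0.14,0,0,0,0],[-0.14,-0.28,0,0,0,0],[-0.22,-0.42,0,0,0,0],[-0.3,-0.56,0,0,0,0],[-0.38,-0.7,0,0,0,0],[-0.44,-0.84,0,0,0,0],[-0.48,-0.94,0,0,0,0],[-0.5,-1,0,0,0,0],[-0.5,-1,0,0,0,0],[-0.5,-1,0,0,0,0]]'
python3 -m creep '[[-0.04,-0.18,0,0,0,0],[-0.08,-0.36,0,0,0,0],[-0.12,-0.54,0,0,0,0],[-0.175,-0.726,0,0,0,0],[-0.175,-0.726,-0.05,0,0,0],[-0.175,-0.726,-0.15,0,0,0],[-0.175,-0.726,-0.25,0,0,0],[-0.175,-0.726,-0.3,0,0,0],[-0.175,-0.726,-0.3,0,0,0],[-0.175,-0.726,-0.3,0,0,0]]'
python3 shot.py w18
python3 -c "
from h import *
im=imaging.read_camera('top');cv2.imwrite('pics/t5.png',im);cv2.imwrite('pics/t5c.png',cv2.resize(im[180:290,255:415],None,fx=5,fy=5,interpolation=cv2.INTER_CUBIC))"
```

```text
time: 62.4
tcp_pos: [0.5966, -0.0179, 0.113]
ee_rot: [0.54, 0.456, 0.541, -0.456]
wrist_force: [0.8, 0.1, -0.3]
finger_gap: 0.0529
time: 63.65
tcp_pos: [0.4973, -0.2173, 0.1133]
ee_rot: [0.54, 0.456, 0.541, -0.456]
wrist_force: [0.2, 0.0, -0.0]
finger_gap: 0.0526
time: 64.9
tcp_pos: [0.4628, -0.3631, 0.0541]
ee_rot: [0.541, 0.456, 0.54, -0.456]
wrist_force: [0.5, -1.0, 0.6]
finger_gap: 0.0528
64.9 [ 0.4628 -0.3631  0.0541] jaw -80.32200826034669 gap 0.052757949754732
```

View pics/w18.png

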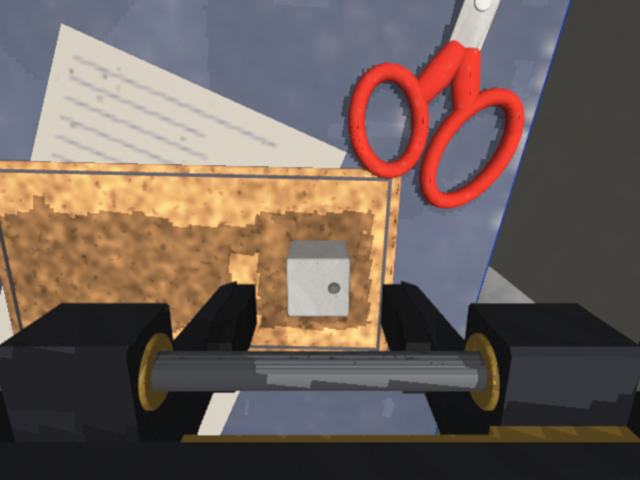

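View pics/t5c.png

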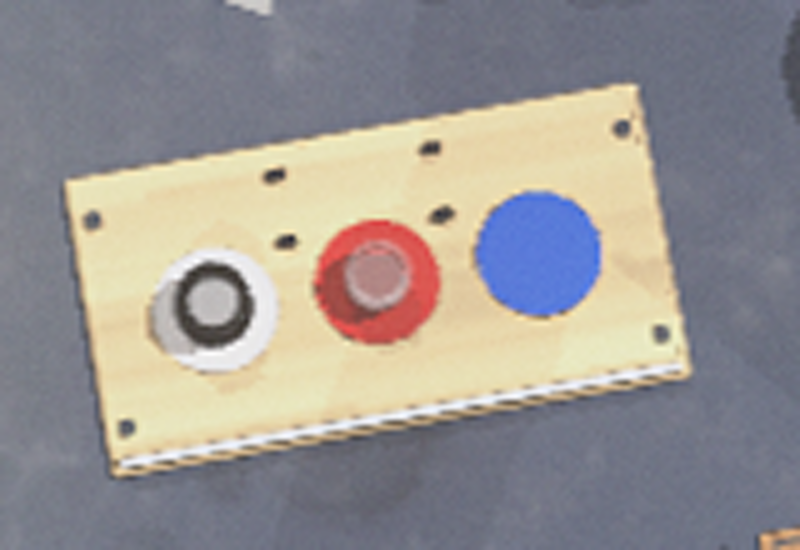

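```bash
python3 -m creep '[[0,0,-0.05,0,0,0],[0,0,-0.1,0,0,0],[0,0,-0.14,0,0,0],[0,0,-0.18,0,0,0],[0,0,-0.21,0,0,0],[0,0,-0.235,0,0,0],[0,0,-0.235,0,0,0],[0,0,-0.235,0,0,0],[0,0,-0.235,0,0,0],[0,0,-0.235,0,0,0]]'
python3 -m creep '[[0,0,0,0,0,0],[0,0,0,0,0,0],[0,0,0,0,0,0],[0,0,0,0,0,0],[0,0,0,0,0,0],[0,0,0.1,0,0,0],[0,0,0.2,0,0,0],[0,0,0.3,0,0,0],[0,0,0.4,0,0,0],[0,0,0.5,0,0,0]]' 1 20
python3 -m creep '[[0.07,0.14,0,0,0,0],[0.14,0.28,0,0,0,0],[0.22,0.42,0,0,0,0],[0.3,0.56,0,0,0,0],[0.38,0.7,0,0,0,0],[0.45,0.84,0,0,0,0],[0.5,0.94,0,0,0,0],[0.53,1,0,0,0,0],[0.53,1,0,0,0,0],[0.53,1,0,0,0,0]]'
python3 -m creep '[[0.1,0.2,-0.02,0,0,0],[0.204,0.381,-0.05,0,0,0],[0.204,0.381,-0.15,0,0,0],[0.204,0.381,-0.25,0,0,0],[0.204,0.381,-0.33,0,0,0],[0.204,0.381,-0.4,0,0,0],[0.204,0.381,-0.44,0,0,0],[0.204,0.381,-0.465,0,0,0],[0.204,0.381,-0.465,0,0,0],[0.204,0.381,-0.465,0,0,0]]'
python3 shot.py w19
```

```text
time: 66.25
tcp_pos: [0.4625, -0.3633, 0.007]
ee_rot: [0.541, 0.456, 0.54, -0.456]
wrist_force: [-0.1, 0.4, 0.2]
finger_gap: 0.053
time: 67.5
tcp_pos: [0.4625, -0.3632, 0.1086]
ee_rot: [0.541, 0.456, 0.54, -0.456]
wrist_force: [0.2, 0.3, -1.5]
finger_gap: 0.0297
time: 68.75
tcp_pos: [0.5681, -0.1637, 0.1068]
ee_rot: [0.54, 0.456, 0.54, -0.456]
wrist_force: [-0.4, -0.6, -1.4]
finger_gap: 0.0295
time: 70.0
tcp_pos: [0.6097, -0.087, 0.0142]
ee_rot: [0.541, 0.456, 0.54, -0.456]
wrist_force: [1.0, -0.2, 0.2]
finger_gap: 0.0298
70.0 [ 0.6097 -0.087   0.0142] jaw -80.34028048591082 gap 0.029827837212823005
```

View pics/w19.png

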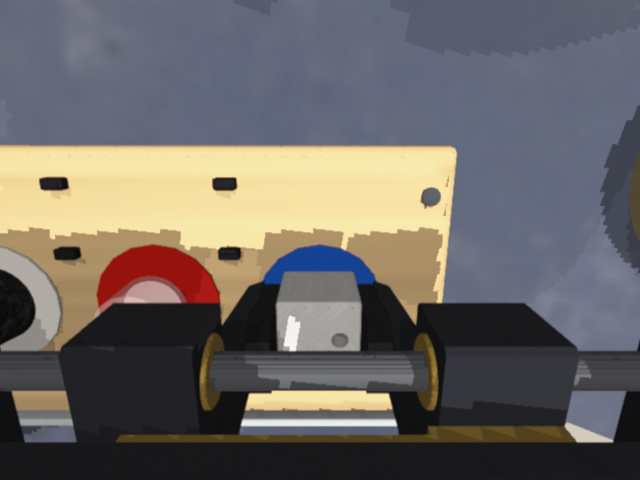

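Release, lift clear, and back off toward the robot so that the top camera sees everything.

```bash
python3 -m creep '[[0,0,0,0,0,0],[0,0,0,0,0,0],[0,0,0,0,0,0],[0,0,0,0,0,0],[0,0,0.1,0,0,0],[0,0,0.25,0,0,0],[0,0,0.4,0,0,0],[0,0,0.55,0,0,0],[0,0,0.7,0,0,0],[0,0,0.8,0,0,0]]' 0.4
python3 shot.py w20
python3 -m creep '[[-0.08,-0.14,0,0,0,0],[-0.16,-0.28,0,0,0,0],[-0.24,-0.42,0,0,0,0],[-0.32,-0.56,0,0,0,0],[-0.4,-0.7,0,0,0,0],[-0.44,-0.84,0,0,0,0],[-0.5,-0.94,0,0,0,0],[-0.5,-1,0,0,0,0],[-0.5,-1,0,0,0,0],[-0.5,-1,0,0,0,0]]'
python3 -c "
from h import *
im=imaging.read_camera('top');cv2.imwrite('pics/t6.png',im);cv2.imwrite('pics/t6c.png',cv2.resize(im[180:290,255:415],None,fx=5,fy=5,interpolation=cv2.INTER_CUBIC))
im=imaging.read_camera('side');cv2.imwrite('pics/s6.png',im);cv2.imwrite('pics/s6c.png',cv2.resize(im[180:300,190:400],None,fx=3.8,fy=3.8,interpolation=cv2.INTER_CUBIC))
c=cam('top')
"
```

```text
time: 71.3
tcp_pos: [0.6101, -0.0871, 0.1771]
ee_rot: [0.541, 0.457, 0.539, -0.455]
wrist_force: [-0.1, 0.0, 0.0]
finger_gap: 0.0529
71.3 [ 0.6101 -0.0871  0.1771] jaw -80.345020027196 gap 0.052940007335487135
time: 72.6
tcp_pos: [0.5095, -0.2863, 0.1736]
ee_rot: [0.54, 0.456, 0.541, -0.456]
wrist_force: [1.4, -0.6, -0.1]
finger_gap: 0.0526
```

View pics/w20.png

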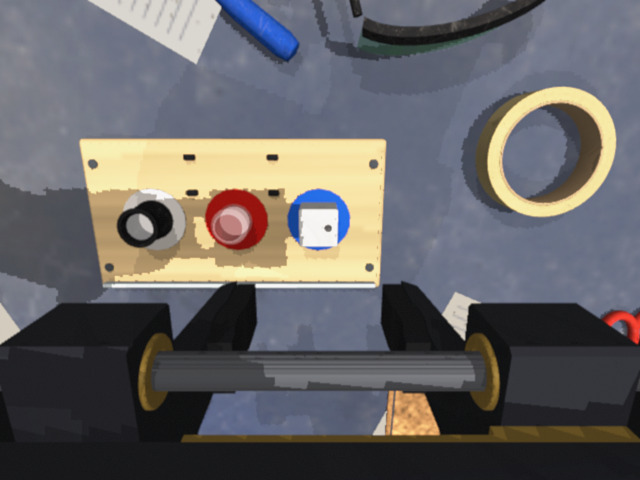

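View pics/t6.png

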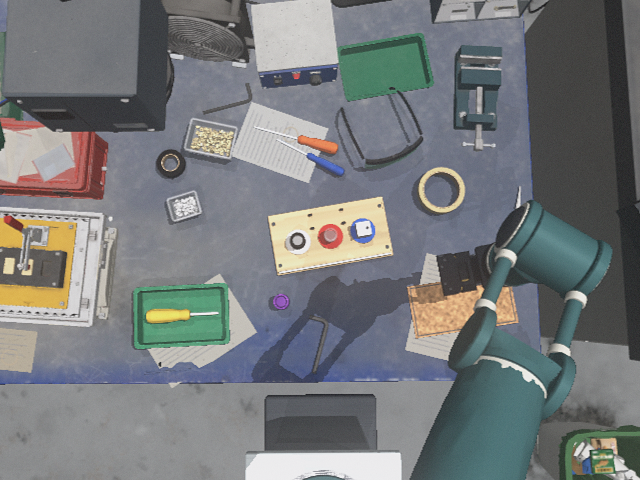

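View pics/t6c.png

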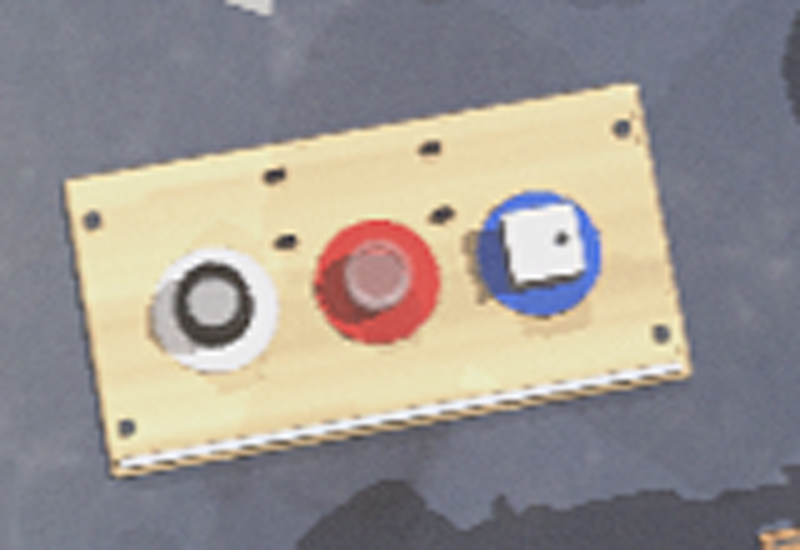

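View pics/s6c.png

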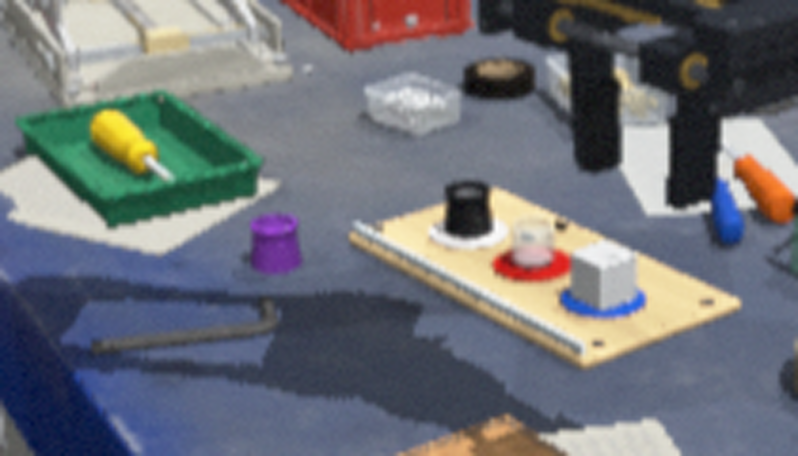

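Run:
```python
from h import *
from station import order
c=cam('top')
for n,u,v,z,u2,v2 in[('loupe',212,304,.041,215,310),('pot',377,275,.038,378,282),('block',543,244,.04,539,253)]:
    f=lambda a,b,z:plane(c,255+a/5-.4,180+b/5-.4,z)[:2]
    print(n,'off from coaster mm',1000*(f(u,v,z)-f(u2,v2,.01)))
s=env.read_state();print(s['time'],np.abs(s['qvel']).max())
print(order.job_done())
```

```text
loupe off from coaster mm [-1.2265  0.3082]
pot off from coaster mm [-0.6947  1.0891]
block off from coaster mm [-0.4103  0.6595]
72.7 0.0016269001163880844
the job is handed in; nothing more can be done
None
```

The job is done and handed in at about 73 s of the 144 s allowed.

I moved the setting block, glass pot and loupe to the cork mat, then laid the yellow screwdriver lengthwise in the front green tray. After that the loupe went back on white, the pot on red and the block on blue.

**Final checks:**
- **Items:** the top camera puts all three within about 1.3 mm of their coaster centres. The side view shows them upright.
- **Screwdriver:** it lies flat, parallel to the tray's long side and clear of the walls.
- **Bystanders:** the tape roll and the purple look-alike appear where they were at the start.
- **Forces:** wrist readings at the end of each move stayed below about 2 N.

**Disagreement:** the tray rim height measured from the top and side cameras came out at 23–26 mm, against the stated 30 mm. I placed the screwdriver using the top view and the stated height, and the tray's size checked out to within 3 mm. Nothing failed or needed redoing.

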